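# Take up a carousel brake through its adjuster slot

## Robot

A 7-joint arm with a two-finger parallel gripper is mounted at the origin on the work surface. World frame = base frame: x ahead of the robot, y to its left, z up, the work surface at z = 0. Lengths are in mm, angles in rad, forces in N, time in s.
With the tool pointing down it reaches from about 400 to 875 mm from the base axis. Payload 6.5 kg.
Tool frame: the origin (TCP) lies midway between the tips of the shut fingers; the grasp point (between the pads) lies 19 mm behind it; x points along the fingers, y is the direction in which the jaws open and shut, and the axes are right-handed (so a half turn about x gives the same grasp; the last joint's range is limited). The gripper opens to 85 mm and grips with 20 to 120 N. Pads are 22 mm wide; open, the fingers measure 114 mm over their backs; the gripper's body (76 mm by 85 mm) begins 54 mm behind the grasp point. The pads swing forward as they close: fully open they stand 13 mm farther back than shut.
Start: joints at [1.276, 0.536, -0.004, 1.538, 0.003, 1.067, -0.071], TCP at [147.422, -633.054, 231.29] pointing down, gripper open.
Joint ranges: [-2.7, 2.7], [-0.37, 2.16], [-1.27, 1.26], [0.24, 2.4], [-1.31, 4.45], [0.19, 1.91], [-2.76, 2.76]. Speed limits (rad/s): [2.39, 2.39, 3.14, 3.14, 3.14, 3.14, 3.14].

## Interface

Orientations are given as a unit quaternion [x, y, z, w].
In Python, from rig import ctrl, get_image, calibration gives the robot as it stands.
- The arm moves only by the shell command python3 -m jog 'ROWS' [OPENING]. ROWS is JSON, a list of rows, each an object with "travel": the shift along the world's x, y, z in units of 300 mm (1.0 is 300 mm), a list of three; "twist": the turn, a rotation vector about the world's x, y, z in units of 120 degrees (1.0 is 120 degrees), a list of three. In form: [{"travel": [x, y, z], "twist": [wx, wy, wz]}, ...]. A call has 1 to 5 rows; each row shifts and turns the pose as measured when the row begins; what a row does not reach is not made up. A row lasts 1/8 s, in which the tool goes at most 62.5 mm and 10.7 degrees, less where a joint would pass 70% of its speed; a pose out of reach is approached as far as the arm can. A call with a number of a shift or a turn outside -1 to 1 is refused whole. A call with a gripper value outside its range is refused whole. OPENING is the opening, from -1 (shut) to 1 (fully open), set as the call begins (- or left out, the last holds). The fingers move at their own pace and stop on an object; the grip force is fixed at half the most. Time passes only in rows, so rows that do not move let the fingers close. It gives the time, the measured TCP pose, the force and the opening at its end, in the units of the state.
- ctrl.observe(): the state, without advancing time (a new reading comes with each control period).
- get_image(name): name is "side" or "top"; returns (picture, depth): 480x640x3 uint8, red, green, blue; 480x640 float32, mm along the optical axis (not along the pixel's ray), 0 where there is no reading.
- calibration(name): a dict with "intrinsics" (3x3 intrinsics, pixels), "rvec" (rotation vector, rad) and "tvec" (3), from world to camera coordinates, as OpenCV has them. Camera axes: x right, y down, z forward; pixel columns grow to the right and rows downward; lengths in mm; the calibration is good to about 2 mm. A picture is of the moment at which its call begins. calibration takes no time and is no camera call.
- ctrl.hand_in(): hands the job in, once; it reports no verdict.
The state is a dict: "clock": time; "joints": joint angles; "qd": joint speeds; "joint_torque": joint torques, N m; "tcp_pos": TCP position; "eef_rot": TCP orientation; "ft_force": force on the tool from outside, world axes, zero at the start; "wrist_torque": the same for the moment, N m; "opening": finger opening in mm.
Only numpy, scipy, OpenCV 4.12 (cv2) and the standard library are available. Lean on these libraries where they do the work, as an engineer would, in place of code of your own. Each camera call takes 0.05 s, during which the arm holds its last target.

## Task

The small brake in the red-and-white drive unit needs taking up: take the flat-bladed adjuster from the holder, put its blade down through the narrow slot in the cover and advance the toothed star wheel one tooth at a time until the dial needle stands on the bold mark, not past it. Work by feel and gently, without leaning hard on the teeth or the cover, then put the adjuster back fully home in its own hole of the holder and let go. Leave everything else alone.

Things in the scene. Friction and masses are not known exactly. Their poses are not given: they have to be found in the camera images.
- unit: Drive unit, fixed: white case with a red cover, 190 (x) x 160 (y) x 70 mm high. Origin: centre of its underside; z up. The cover (4 mm thick, top face 70 mm up) has an open slot on the -x side and a fixed clear window over a dial on the +x side. More than 25 N between the adjuster and the unit (cover or teeth) does damage.
- slot (a point): Centre of the slot at the cover's top face, 27 mm from the unit's origin towards its -x. Opening 34 mm along the unit's y (the sweep), 12 mm along its x. One sweep advances the wheel by at most about 1.5 teeth; then lift the blade over the teeth (tip no more than 10 mm below the cover's top face), bring it back and enter the next gap.
- needle_tip (a point): Tip of the black dial needle under the clear window, 42 mm from the wheel's vertical axis (the unit's origin) and 63.5 mm above the unit's underside. It turns with the star wheel, one to one; it starts 60 to 130 deg clockwise of the mark.
- mark (a point): The bold mark (the only wide, long bar on the white dial, 5 x 18 mm; the others are thin ticks): point where the needle's tip must come to stand, 42 mm from the wheel's axis, 55 deg counter-clockwise of the unit's +x.
- adjuster: Adjuster, loose, 70 to 120 g, standing in the holder: black block handle 16 (x) x 20 (y) x 60 mm high, flat steel blade 8 (x) x 5 (y) mm reaching 50 mm down. Origin: centre of the handle's underside, z up. Best gripped across its y faces, so that the sweep pushes along the grip; in the slot the blade's x lies along the unit's x (a half turn is as good).
- tip (a point): Centre of the adjuster's blade end, 50 mm below its origin.
- holder: Aluminium tool holder, fixed: block 150 (x) x 50 (y) x 60 mm high, origin: centre of its underside. Three holes in a row along its x at +45, 0 and -45 mm; two other round-handled tools (handles to 45 mm above the block) stand in those at 0 and -45 mm.
- home (a point): The adjuster's own hole (+45 mm along the holder's x), centre of its mouth at the top face. Opening 12 mm along the holder's x, 9 mm along its y, straight down 60 mm, edges chamfered 2 mm. When home, the adjuster's handle rests on the top face with its origin at this point.
- collar: Loose steel collar, 26 mm across and 10 mm high, lying on the unit's cover (a bystander). Origin: centre of its underside.
- awl: Bystander: tool with turned wooden handle in the holder's middle hole. Origin: centre of the handle's underside.
- hexkey: Bystander: tool with grey cylindrical handle in the holder's third hole. Origin: centre of the handle's underside.
- oilbottle: Bystander: small white bottle 36 mm across, 85 mm high. Origin: centre of its base.
- spanner: Bystander: spanner 160 mm long lying on the table.
- driver: Bystander: screwdriver 170 mm long lying on the table.
- screwcup: Bystander: grey cup 64 mm across, 60 mm high.
- bushing: Bystander: brass bushing 44 mm across, 20 mm high.
- wheel_centre (a point): Centre of the steel star wheel inside the unit, on the vertical axis through the unit's origin. 10 straight radial teeth 36 deg apart, each 5 mm wide, 21 to 36 mm from the axis, 48 to 58 mm above the underside (tops 12 mm below the cover's top face); 40 mm free below. Where the teeth stand at the start is not known, nor related to the needle; feel for a gap, or look into the slot.
- wheel_drive (a point): Point of the tooth ring under the slot's centre, 27 mm from the wheel's axis, at mid-height of the teeth. To take up the brake the wheel turns counter-clockwise seen from above, so here a tooth is pushed towards the unit's -y. The wheel turns either way and stays where left, by friction: about 4 N at this point turns it.
Things that resemble listed ones, but are neither listed nor needed, are in the scene too. Several things look just like the holder: the one meant starts farthest to the robot's right.

How it is judged (in metres and radians):
On the way, in this order (a step that is already met when the one before it is completed fails the run):
1. the adjuster's blade is through the slot and down among the teeth (z of tip in the frame of unit between 0.004 and 0.056 m and x of tip in the frame of slot between -0.007 and 0.007 m and y of tip in the frame of slot between -0.018 and 0.018 m), for 0.1 s.
2. the needle stands on the mark (within 5 mm) (distance between needle_tip and mark below 0.005 m), for 0.2 s.
At the end, for the whole second after the job is handed in: The needle's tip is within 5 mm of its point on the bold mark, and the adjuster stands released and at rest in its own hole of the holder: handle down on the block, origin within 5 mm of the hole's mouth, upright within 0.1 rad (distance between needle_tip and mark below 0.005 m and distance between adjuster and home below 0.005 m and angle between adjuster's own z axis and vertical below 0.1 rad and linear speed of adjuster below 0.02 m/s); the robot touches nothing.
It fails at once if more than 25 N between the adjuster and the unit (cover or star wheel) (contact force between adjuster and unit above 25 N).
It fails at once if the needle run more than 10 mm past the mark (x of needle_tip in the frame of unit below 0.0148 m and y of needle_tip in the frame of unit above 0.02 m).
It fails at once if the robot itself leaning on the unit (contact force between any of the fingers, the arm and unit above 10 N).
It fails at once if a bystander moved by more than 20 mm (distance of any of collar, awl, hexkey, oilbottle, spanner, driver, screwcup, bushing from where it was at the start of the episode above 0.02 m).
It also fails if it takes over 72 s, if anything falls off the work surface, if the arm or the gripper's body presses on something with over 40 N, if the wrist force passes 120 N, or if a joint passes its speed limit or range.

## Working session

There is one attempt and no reset: what is moved stays moved. The work goes in short steps, Python scripts to look and compute and a shell command to move; the robot and the scene stay as the last step left them, time stands still between calls to the robot, and variables do not carry over. Pictures are saved under pics/ and viewed, and the job is handed in when it is done.

```bash
ls; mkdir -p pics
python3 - <<'E'
from rig import ctrl,get_image,calibration
import cv2,json,numpy as np
print({k:np.round(v,3).tolist() for k,v in ctrl.observe().items()})
for n in("side","top"):
    c=calibration(n);print(n,{k:np.round(v,3).tolist() for k,v in c.items()})
    im,d=get_image(n);cv2.imwrite(f"pics/{n}0.png",im[:,:,::-1]);np.save(f"pics/{n}0.npy",d)
E
```

```text
pics
{'clock': 0.0, 'joints': [1.276, 0.537, -0.004, 1.539, 0.003, 1.067, -0.071], 'qd': [-0.001, -0.001, 0.002, -0.0, -0.001, -0.0, -0.002], 'joint_torque': [-0.001, -58.341, 1.048, -25.911, 0.012, 0.01, -0.0], 'tcp_pos': [147.28, -632.449, 230.427], 'eef_rot': [-0.702, -0.081, 0.703, -0.08], 'ft_force': [0.95, 0.497, 0.2], 'wrist_torque': [-0.005, -0.002, -0.019], 'opening': 85.412}
side {'intrinsics': [[463.925, 0.0, 320.101], [0.0, 463.925, 243.493], [0.0, 0.0, 1.0]], 'rvec': [2.174, -0.101, 0.042], 'tvec': [-491.088, 86.08, 1185.375]}
top {'intrinsics': [[570.496, 0.0, 319.309], [0.0, 570.496, 229.321], [0.0, 0.0, 1.0]], 'rvec': [2.151, -2.103, 0.158], 'tvec': [3.332, 478.19, 1332.445]}
```

View pics/side0.png

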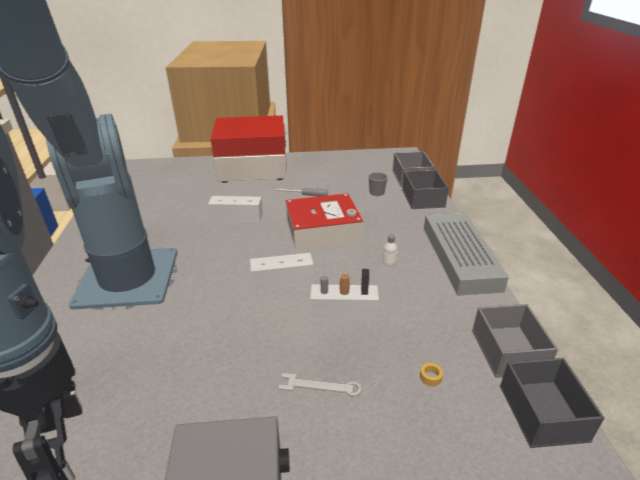

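View pics/top0.png

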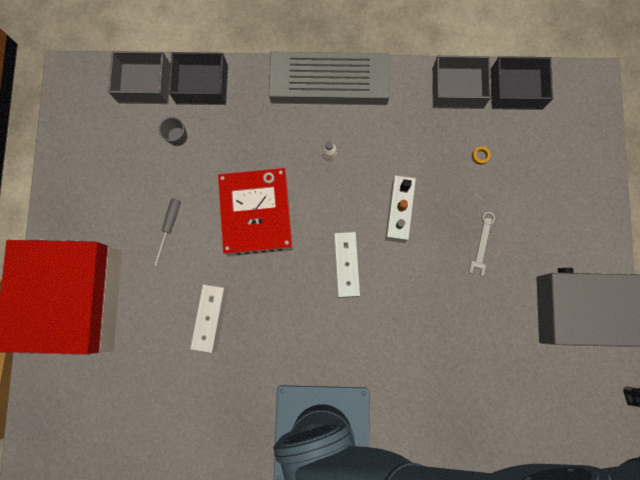

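```bash
cat > h.py <<'E'
import numpy as np,cv2
from rig import ctrl,get_image,calibration
def cam(n):
    c=calibration(n);R=cv2.Rodrigues(np.array(c["rvec"],float))[0];return np.array(c["intrinsics"]),R,np.array(c["tvec"],float).ravel()
def ray(n,u,v,z):
    K,R,t=cam(n);o=-R.T@t;d=R.T@np.linalg.inv(K)@np.array([u,v,1.]);return o+d*(z-o[2])/d[2]
def dep(n,u,v,d):
    K,R,t=cam(n);p=np.linalg.inv(K)@np.array([u,v,1.])*d;return R.T@(p-t)
def proj(n,P):
    K,R,t=cam(n);q=K@(R@np.array(P,float)+t);return q[:2]/q[2]
def tri(a,b):
    A=[];B=[]
    for n,(u,v) in(("top",a),("side",b)):
        K,R,t=cam(n);o=-R.T@t;d=R.T@np.linalg.inv(K)@np.array([u,v,1.]);d/=np.linalg.norm(d);M=np.eye(3)-np.outer(d,d);A.append(M);B.append(M@o)
    return np.linalg.solve(A[0]+A[1],B[0]+B[1])
def crop(im,x0,y0,x1,y1,s,name):
    cv2.imwrite(name,cv2.resize(im[y0:y1,x0:x1],None,fx=s,fy=s,interpolation=cv2.INTER_CUBIC))
E
python3 - <<'E'
from h import *
t=cv2.imread("pics/top0.png");s=cv2.imread("pics/side0.png")
crop(t,210,160,300,260,6,"pics/c_unit_t.png")
crop(t,380,165,430,250,7,"pics/c_hold_t.png")
crop(s,280,180,380,260,7,"pics/c_unit_s.png")
crop(s,300,260,390,320,8,"pics/c_hold_s.png")
E
```

```text
(no output)
```

View pics/c_unit_t.png

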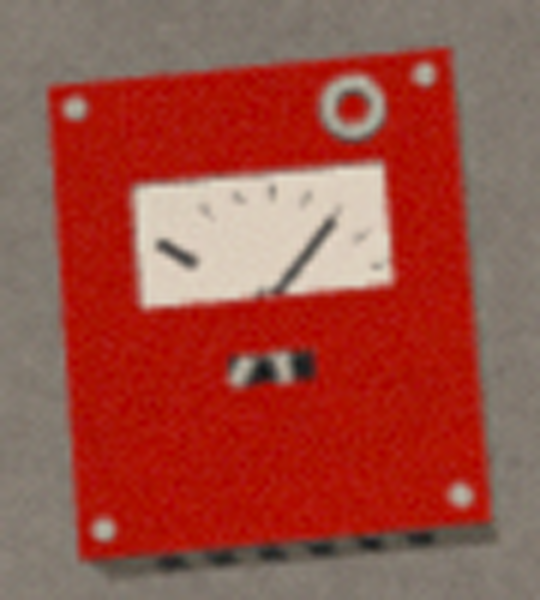

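View pics/c_hold_t.png

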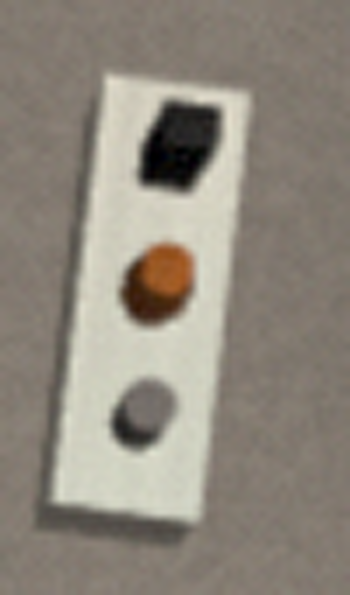

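View pics/c_unit_s.png

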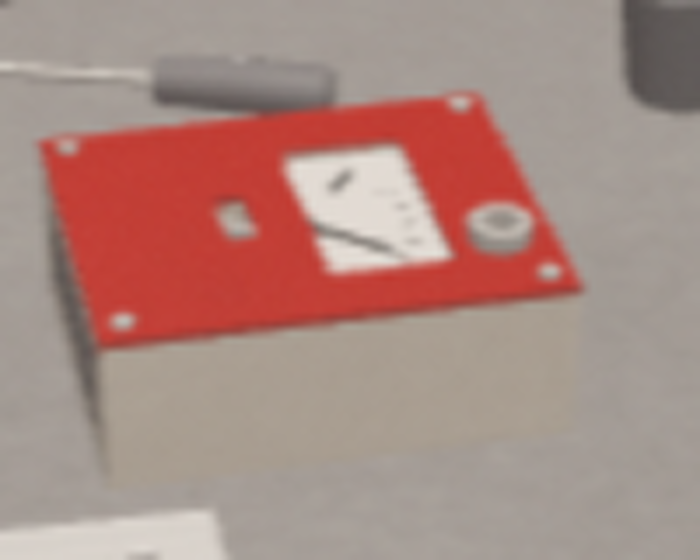

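View pics/c_hold_s.png

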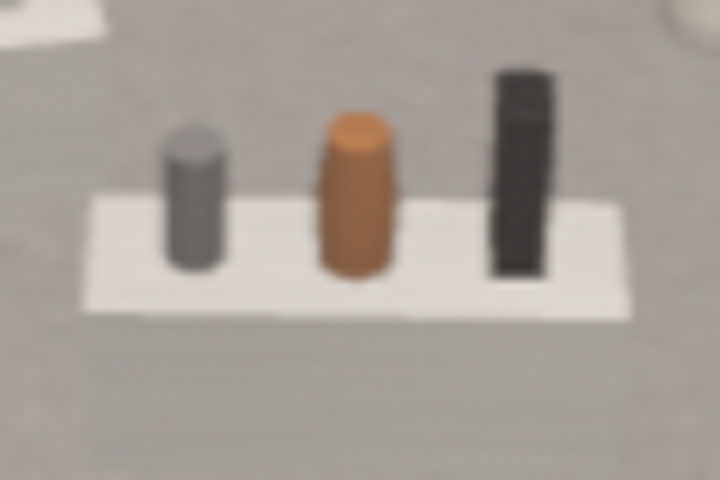

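```bash
cat > m.py <<'E'
from h import *
def quad(im,mask,box):
    x0,y0,x1,y1=box;m=np.zeros(mask.shape,np.uint8);m[y0:y1,x0:x1]=mask[y0:y1,x0:x1]
    cs,_=cv2.findContours(m,cv2.RETR_EXTERNAL,cv2.CHAIN_APPROX_NONE);c=max(cs,key=cv2.contourArea)
    h=cv2.convexHull(c)
    for e in np.linspace(.01,.1,40):
        a=cv2.approxPolyDP(h,e*cv2.arcLength(h,True),True)
        if len(a)==4:break
    a=a[:,0].astype(float)
    # refine: fit lines to contour points near each edge
    P=c[:,0].astype(float);L=[]
    for i in range(4):
        p,q=a[i],a[(i+1)%4];d=(q-p)/np.linalg.norm(q-p);n=np.array([-d[1],d[0]])
        s=(P-p)@d;r=abs((P-p)@n);k=(r<2.5)&(s>.12*np.linalg.norm(q-p))&(s<.88*np.linalg.norm(q-p))
        vx,vy,x,y=cv2.fitLine(P[k].astype(np.float32),cv2.DIST_HUBER,0,.01,.01).ravel();L.append(np.cross([x,y,1],[x+vx,y+vy,1]))
    o=[]
    for i in range(4):
        x=np.cross(L[i-1],L[i]);o.append(x[:2]/x[2])
    return np.array(o)
t=cv2.imread("pics/top0.png");s=cv2.imread("pics/side0.png")
def red(im):
    h=cv2.cvtColor(im,cv2.COLOR_BGR2HSV);return ((((h[...,0]<10)|(h[...,0]>170))&(h[...,1]>130)&(h[...,2]>80))*255).astype(np.uint8)
def rep(n,q,z):
    W=np.array([ray(n,*p,z) for p in q]);print(n,np.round(q,1).tolist());print(np.round(W[:,:2],1).tolist(),"c",W.mean(0).round(1),"sides",[round(float(np.linalg.norm(W[i]-W[(i+1)%4])),1) for i in range(4)])
    for i in range(4):
        d=W[(i+1)%4]-W[i];print("  dir",round(float(np.degrees(np.arctan2(d[1],d[0]))),2),end="")
    print()
    return W
qt=quad(t,red(t),(212,160,300,262));qs=quad(s,red(s),(282,190,366,240))
rep("top",qt,70);rep("side",qs,70)
def order(q,n):return q
for p in qt:
    W=[ray("side",*b,70)for b in qs];j=int(np.argmin([np.linalg.norm(ray("top",*p,70)-w)for w in W]));print("tri",tri(p,qs[j]).round(1))
E
python3 m.py
python3 - <<'E'
from h import *
d=np.load("pics/top0.npy")
for n,u,v in [("cover",270,240),("holder",397,230),("handletop",406,183),("slot",255,221)]: print(n,dep("top",u,v,d[v,u]).round(1))
d=np.load("pics/side0.npy")
for n,u,v in [("cover",310,208),("holder",334,295),("handletop",366,271)]: print(n,dep("side",u,v,d[v,u]).round(1))
E
```

```text
top [[284.3, 168.0], [291.3, 246.5], [222.8, 253.0], [218.0, 174.1]]
[[620.2, 101.1], [430.9, 78.2], [412.0, 238.0], [601.9, 259.4]] c [516.2 169.2  70. ] sides [190.7, 161.0, 191.1, 159.4]
  dir -173.1  dir 96.74  dir 6.43  dir -83.44
side [[362.3, 220.7], [294.0, 228.8], [285.6, 200.2], [347.4, 193.3]]
[[618.1, 98.3], [430.6, 76.6], [412.4, 234.2], [599.2, 257.4]] c [515.1 166.6  70. ] sides [188.7, 158.7, 188.3, 160.2]
  dir -173.38  dir 96.6  dir 7.08  dir -83.24
tri [619.6 101.2  68.5]
tri [430.8  78.2  69. ]
tri [412.3 238.5  67.6]
tri [600.8 259.6  69.2]
cover [444.7 128.3  72.8]
holder [ 476.4 -169.6   62.9]
handletop [ 576.3 -183.2  119.8]
slot [500.9 174.3   6.7]
cover [480.7 180.   70.8]
holder [ 507.8 -188.    59.7]
handletop [ 577.8 -182.9  118. ]
```

```bash
cat > m2.py <<'E'
exec(open("m.py").read().split("qt=quad")[0])
def white(im,th):
    h=cv2.cvtColor(im,cv2.COLOR_BGR2HSV);return ((h[...,2]>th)*255).astype(np.uint8)
g=cv2.cvtColor(s,cv2.COLOR_BGR2GRAY);g2=cv2.cvtColor(t,cv2.COLOR_BGR2GRAY)
print(g[285:305:2,320],g[294,304:316],g2[230,380:420:2])
qt=quad(t,white(t,185),(383,170,422,246));qs=quad(s,white(s,190),(305,282,385,304))
A=rep("top",qt,60);B=rep("side",qs,60)
for p in qt:
    W=[ray("side",*b,60)for b in qs];j=int(np.argmin([np.linalg.norm(ray("top",*p,60)-w)for w in W]));print("tri",tri(p,qs[j]).round(1))
# adjuster: dark mask
for n,im,b in(("top",t,(398,174,416,196)),("side",s,(358,265,374,298))):
    m=(im.max(2)<75);mm=np.zeros(m.shape,bool);mm[b[1]:b[3],b[0]:b[2]]=m[b[1]:b[3],b[0]:b[2]];v,u=np.nonzero(mm);print(n,u.min(),u.max(),v.min(),v.max(),mm.sum())
E
python3 m2.py
python3 - <<'E'
from h import *
t=cv2.imread("pics/top0.png");s=cv2.imread("pics/side0.png")
crop(t,395,170,420,198,22,"pics/c1.png");crop(s,355,262,380,300,15,"pics/c2.png");crop(t,240,210,270,232,22,"pics/c3.png")
a=cv2.resize(s[200:222,304:326],None,fx=22,fy=22,interpolation=cv2.INTER_CUBIC);cv2.imwrite("pics/c4.png",a)
c=np.hstack([cv2.resize(cv2.imread("pics/c%d.png"%i),(400,400)) for i in(1,2)]);cv2.imwrite("pics/c12.png",c)
c=np.hstack([cv2.resize(cv2.imread("pics/c%d.png"%i),(400,400)) for i in(3,4)]);cv2.imwrite("pics/c34.png",c)
E
```

```text
[162 164 163 165 202 210 211 177 158 158] [160 159 158 158 159 162 182 204 211 212 212 212] [120 125 126  89 182 203 209 209 208 205 208 212 207 204 204 126 128 125
 128 124]
top [[395.3, 175.7], [414.4, 178.6], [407.3, 238.5], [387.8, 235.4]]
[[609.0, -165.5], [602.6, -211.3], [457.1, -194.1], [463.6, -148.3]] c [ 533.1 -179.8   60. ] sides [46.2, 146.6, 46.3, 146.5]
  dir -97.96  dir 173.29  dir 81.91  dir -6.76
side [[311.3, 284.6], [376.6, 286.0], [377.9, 299.6], [310.6, 297.7]]
[[460.1, -147.5], [607.7, -167.1], [601.9, -212.9], [455.2, -192.4]] c [ 531.2 -180.    60. ] sides [148.9, 46.2, 148.1, 45.2]
  dir -7.56  dir -97.2  dir 172.03  dir 83.79
tri [ 608.7 -165.6   58.9]
tri [ 602.6 -211.4   58.7]
tri [ 456.  -194.    61.6]
tri [ 461.7 -148.3   61. ]
top 400 410 180 191 96
side 362 368 270 293 131
```

View pics/c12.png

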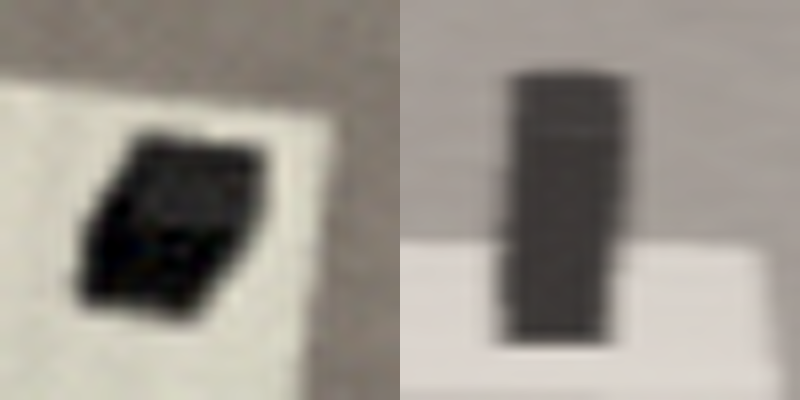

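View pics/c34.png

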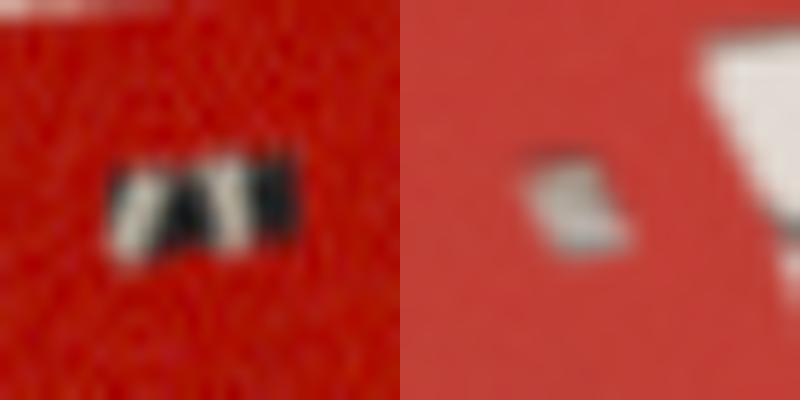

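```bash
cat > f.py <<'E'
from h import *
UC=np.array([515.7,168.0]);UY=np.radians(6.75)
HC=np.array([532.1,-179.9]);HY=np.radians(-7.1)
def rot(a):return np.array([[np.cos(a),-np.sin(a)],[np.sin(a),np.cos(a)]])
def toU(p):return rot(UY).T@(np.asarray(p)[:2]-UC)
def fromU(p):return rot(UY)@np.asarray(p,float)+UC
def fromH(p):return rot(HY)@np.asarray(p,float)+HC
def toH(p):return rot(HY).T@(np.asarray(p)[:2]-HC)
E
python3 - <<'E'
from f import *
from scipy.spatial.transform import Rotation as Ro
print("handle top",ray("top",407.3,182.9,120).round(1),ray("side",365.6,271.5,120).round(1),tri((407.3,182.9),(365.6,271.5)).round(1),"home",fromH([45,0]))
print("slot",fromU([-27,0]))
for x,y in[(110,165),(295,150),(300,240),(110,265)]:print("slotc",toU(ray("top",240+x/13.33,210+y/18.18,70)).round(1))
for x,y in[(140,175),(122,255),(228,170),(237,245)]:
    p=toU(ray("top",240+x/13.33,210+y/18.18,58));print("tooth",p.round(1),np.degrees(np.arctan2(p[1],p[0])).round(1))
# side slot
for x,y in[(530,155),(600,155),(635,250),(560,255)]:
    print("slot side",toU(ray("side",304+(x-400)*22/400,200+y*22/400,70)).round(1))
R=Ro.from_quat(ctrl.observe()["eef_rot"]).as_matrix();print(R.round(3));print("jaw yaw",np.degrees(np.arctan2(R[1,1],R[0,1])))
t=cv2.imread("pics/top0.png")
# needle in top: project on dial plane 63.5
for x,y in[(335,218),(278,290),(160,243),(195,265)]:
    p=toU(ray("top",210+x/6,160+y/6,63.5));print(p.round(1),np.hypot(*p).round(1),np.degrees(np.arctan2(p[1],p[0])).round(1))
E
```

```text
handle top [ 576.5 -186.1  120. ] [ 576.1 -187.1  120. ] [ 576.5 -186.2  119.4] home [ 576.7549372  -185.46206645]
slot [488.88715166 164.82649027]
slotc [-20.   16.5]
slotc [-21.2 -16.4]
slotc [-33.1 -16.3]
slotc [-33.2  17.4]
tooth [-19.5  12.7] 146.9
tooth [-29.8  16.7] 150.7
tooth [-20.3  -3. ] -171.5
tooth [-30.5  -3.9] -172.7
slot side [-30.5  13.8]
slot side [-19.8  11.4]
slot side [-20.2 -18.1]
slot side [-31.8 -17.1]
[[-0.     0.227 -0.974]
 [ 0.002 -0.974 -0.227]
 [-1.    -0.002  0.   ]]
jaw yaw -76.88938768369736
[ 32.3 -28.7] 43.2 -41.6
[ 5.4 -3.8] 6.6 -35.6
[29.  41.5] 50.6 55.1
[18.7 28.3] 33.9 56.6
```

Run:
```python
from f import *
d=np.load("pics/top0.npy")
for u,v in[(560,290),(620,290),(560,335),(620,335),(600,310),(566,270)]: print(dep("top",u,v,d[v,u]).round(0))
```

```text
[ 342. -530.   99.]
[ 344. -662.  104.]
[ 242. -527.   98.]
[ 245. -657.  100.]
[ 299. -618.   97.]
[ 389. -554.   79.]
```

```bash
python3 -m jog '[{"travel":[0.14,0.145,0],"twist":[0,0,-0.03]},{"travel":[0.14,0.145,0],"twist":[0,0,-0.03]},{"travel":[0.14,0.145,0],"twist":[0,0,-0.03]},{"travel":[0.14,0.145,0],"twist":[0,0,-0.03]},{"travel":[0.14,0.145,0],"twist":[0,0,-0.03]}]' 1
```

```text
clock: 0.72
tcp_pos: [356.3, -411.0, 228.5]
eef_rot: [-0.705, 0.037, 0.707, 0.038]
ft_force: [1.3, -0.4, 0.6]
opening: 85.3
```

```bash
python3 -m jog '[{"travel":[0.14,0.145,0],"twist":[0,0,-0.01]},{"travel":[0.14,0.145,0],"twist":[0,0,0]},{"travel":[0.14,0.145,-0.03],"twist":[0,0,0]},{"travel":[0.14,0.145,-0.03],"twist":[0,0,0]},{"travel":[0.13,0.13,-0.03],"twist":[0,0,0]}]'
cat > st.py <<'E'
from f import *
from scipy.spatial.transform import Rotation as Ro
import sys
o=ctrl.observe();p=np.array(o["tcp_pos"]);R=Ro.from_quat(o["eef_rot"]).as_matrix()
print("t",o["clock"],"tcp",p.round(1),"jaw",np.degrees(np.arctan2(R[1,1],R[0,1])).round(2),"toolx",R[:,0].round(4),"F",np.round(o["ft_force"],1),"op",round(o["opening"],1),"U",toU(p).round(1),"S",(toU(p)+[27,0]).round(1),"Hm",(toH(p)-[45,0]).round(1))
E
python3 st.py
```

```text
clock: 1.35
tcp_pos: [568.2, -190.6, 200.9]
eef_rot: [-0.705, 0.045, 0.707, 0.046]
ft_force: [0.1, -0.9, -0.2]
opening: 85.5
t 1.35 tcp [ 568.2 -190.6  200.9] jaw -97.37 toolx [-0.003   0.0019 -1.    ] F [ 0.1 -0.9 -0.2] op 85.5 U [   9.9 -362.3] S [  36.9 -362.3] Hm [-7.9 -6.2]
```

```bash
python3 -m jog '[{"travel":[0.028,0.015,-0.05],"twist":[0,0,0]},{"travel":[0,0,-0.05],"twist":[0,0,0]},{"travel":[0,0,0],"twist":[0,0,0]}]';python3 st.py
```

```text
clock: 1.72
tcp_pos: [577.2, -182.1, 167.6]
eef_rot: [-0.704, 0.042, 0.708, 0.045]
ft_force: [0.2, -0.9, 0.3]
opening: 85.8
t 1.725 tcp [ 577.2 -182.1  167.6] jaw -97.02 toolx [-0.0056  0.0042 -1.    ] F [ 0.2 -0.9  0.3] op 85.8 U [  19.9 -354.9] S [  46.9 -354.9] Hm [0.  3.4]
```

```bash
python3 -m jog '[{"travel":[0,-0.013,-0.1],"twist":[-0.002,-0.0027,0]},{"travel":[0,0,-0.1],"twist":[0,0,0]},{"travel":[0,0,-0.08],"twist":[0,0,0]},{"travel":[0,0,0],"twist":[0,0,0]}]';python3 st.py
```

```text
clock: 2.22
tcp_pos: [573.8, -194.6, 83.7]
eef_rot: [0.706, -0.049, -0.705, -0.045]
ft_force: [0.3, -0.2, 0.3]
opening: 85.2
t 2.225 tcp [ 573.8 -194.6   83.7] jaw -97.64 toolx [ 9.0e-04 -4.7e-03 -1.0e+00] F [ 0.3 -0.2  0.3] op 85.2 U [  15.1 -366.9] S [  42.1 -366.9] Hm [-1.8 -9.4]
```

Run:
```python
from f import *
im,d=get_image("top");im2,d2=get_image("side")
a=cv2.resize(im[150:250,370:450,::-1],(480,600));b=cv2.resize(im2[230:320,310:410,::-1],(320,288));c=np.zeros((600,800,3),np.uint8);c[:,:480]=a;c[:288,480:]=b;cv2.imwrite("pics/g1.png",c)
```

```text
(no output)
```

View pics/g1.png

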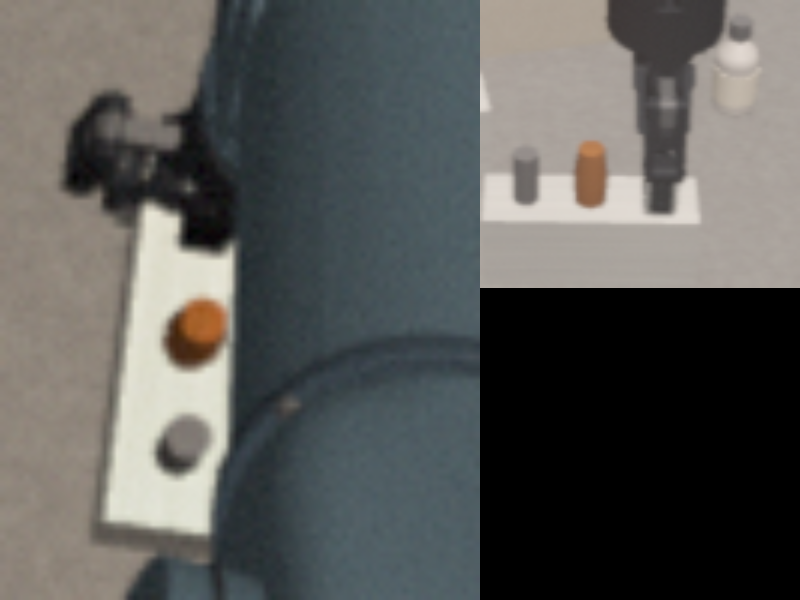

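```bash
for i in 1 2 3; do python3 -m jog '[{"travel":[0,0,0],"twist":[0,0,0]}]' >/dev/null;python3 st.py; done
```

```text
t 2.45 tcp [ 576.6 -195.3   87.2] jaw -97.66 toolx [ 0.0071 -0.0063 -1.    ] F [-0.3  0.3  0.8] op 85.4 U [  17.8 -367.9] S [  44.8 -367.9] Hm [ 1.1 -9.8]
t 2.575 tcp [ 577.2 -195.7   88.4] jaw -97.67 toolx [ 0.0087 -0.0069 -0.9999] F [ 0.4 -0.4 -0.7] op 85.3 U [  18.3 -368.4] S [  45.3 -368.4] Hm [  1.7 -10.1]
t 2.7 tcp [ 577.6 -195.8   89. ] jaw -97.67 toolx [ 0.0098 -0.0071 -0.9999] F [ 0.4 -0.9  0.5] op 85.8 U [  18.7 -368.5] S [  45.7 -368.5] Hm [  2.1 -10.1]
```

```bash
python3 -m jog '[{"travel":[-0.002,0.02,0],"twist":[0.002,0.003,0]}]' >/dev/null;python3 st.py;  for i in 1 2 3; do python3 -m jog '[{"travel":[0,0,0],"twist":[0,0,0]}]' >/dev/null;python3 st.py; done
```

```text
t 2.825 tcp [ 577.  -190.    89.3] jaw -97.71 toolx [ 0.0036 -0.0032 -1.    ] F [0.4 0.  0.2] op 85.1 U [  18.8 -362.8] S [  45.8 -362.8] Hm [ 0.8 -4.5]
t 2.95 tcp [ 577.3 -189.    89.4] jaw -97.64 toolx [ 0.0037 -0.0025 -1.    ] F [-0.5 -1.1 -0.1] op 85.4 U [  19.2 -361.8] S [  46.2 -361.8] Hm [ 1.  -3.4]
t 3.075 tcp [ 577.3 -188.9   89.4] jaw -97.63 toolx [ 0.0035 -0.0025 -1.    ] F [-0.8  0.3 -0.4] op 85.2 U [  19.2 -361.7] S [  46.2 -361.7] Hm [ 0.9 -3.3]
t 3.2 tcp [ 577.2 -188.8   89.3] jaw -97.63 toolx [ 0.0034 -0.0025 -1.    ] F [ 0.   0.7 -0.1] op 85.6 U [  19.2 -361.6] S [  46.2 -361.6] Hm [ 0.9 -3.3]
```

```bash
python3 -m jog '[{"travel":[-0.002,0.008,-0.02],"twist":[0.001,0.0015,0]},{"travel":[0,0,-0.025],"twist":[0,0,0]},{"travel":[0,0,0],"twist":[0,0,0]},{"travel":[0,0,0],"twist":[0,0,0]}]' >/dev/null;python3 st.py
```

```text
t 3.7 tcp [ 576.2 -186.3   74.2] jaw -97.63 toolx [-1.e-03 -1.e-04 -1.e+00] F [-0.6 -0.1 -0.1] op 85.2 U [  18.4 -358.9] S [  45.4 -358.9] Hm [-0.5 -0.9]
```

Well centred; close the gripper.

```bash
for i in 1 2 3 4; do python3 -m jog '[{"travel":[0,0,0],"twist":[0,0,0]},{"travel":[0,0,0],"twist":[0,0,0]}]' -1 >/dev/null;python3 st.py;done
```

```text
t 3.95 tcp [ 576.3 -186.4   74.5] jaw -97.64 toolx [-6.e-04 -2.e-04 -1.e+00] F [ 0.3 -0.4  0.4] op 51.5 U [  18.5 -359.1] S [  45.5 -359.1] Hm [-0.3 -1. ]
t 4.2 tcp [ 576.7 -185.8   74.8] jaw -97.62 toolx [ 0.e+00  5.e-04 -1.e+00] F [-0.2  0.4 -0.4] op 19.5 U [  19.  -358.5] S [  46.  -358.5] Hm [-0.  -0.3]
t 4.45 tcp [ 576.6 -185.8   74.8] jaw -97.61 toolx [-0.e+00  4.e-04 -1.e+00] F [-0.7  0.6  0.6] op 19.4 U [  18.9 -358.5] S [  45.9 -358.5] Hm [-0.1 -0.3]
t 4.7 tcp [ 576.7 -185.8   74.8] jaw -97.61 toolx [ 0.e+00  4.e-04 -1.e+00] F [-0.3 -0.6  0.2] op 19.1 U [  18.9 -358.5] S [  45.9 -358.5] Hm [-0.1 -0.3]
```

```bash
python3 -m jog '[{"travel":[0,0,0.03],"twist":[0,0,0]},{"travel":[0,0,0.06],"twist":[0,0,0]},{"travel":[0,0,0.08],"twist":[0,0,0]},{"travel":[0,0,0.08],"twist":[0,0,0]}]' >/dev/null;python3 st.py; python3 -m jog '[{"travel":[0,0,0.06],"twist":[0,0,0]},{"travel":[0,0,0],"twist":[0,0,0]},{"travel":[0,0,0],"twist":[0,0,0]}]' >/dev/null;python3 st.py
```

```text
t 5.2 tcp [ 575.2 -186.1  153. ] jaw -97.64 toolx [-2.8e-03  5.0e-04 -1.0e+00] F [ 0.5 -0.  -0.8] op 19.1 U [  17.5 -358.6] S [  44.5 -358.6] Hm [-1.5 -0.8]
t 5.575 tcp [ 576.7 -186.9  176.2] jaw -97.67 toolx [ 0.0031 -0.0015 -1.    ] F [-1.1  0.6 -1.4] op 19.5 U [  18.9 -359.6] S [  45.9 -359.6] Hm [ 0.1 -1.5]
```

```bash
python3 -m jog '[{"travel":[-0.04,0.15,0],"twist":[0,0,0.02]},{"travel":[-0.04,0.16,0],"twist":[0,0,0.02]},{"travel":[-0.04,0.16,0],"twist":[0,0,0.02]},{"travel":[-0.04,0.16,0],"twist":[0,0,0.02]},{"travel":[-0.04,0.16,0],"twist":[0,0,0.02]}]' >/dev/null;python3 st.py; python3 -m jog '[{"travel":[-0.04,0.15,0],"twist":[0,0,0]},{"travel":[-0.02,0.08,0],"twist":[0,0,0]},{"travel":[0,0.02,0],"twist":[0,0,0]},{"travel":[0,0,0],"twist":[0,0,0]},{"travel":[0,0,0],"twist":[0,0,0]}]' >/dev/null;python3 st.py
```

```text
t 6.2 tcp [512.7  51.1 172.9] jaw -85.8 toolx [-4.0e-04 -3.4e-03 -1.0e+00] F [ 1.3  0.7 -1.1] op 19.1 U [ -16.8 -115.8] S [  10.2 -115.8] Hm [-92.8 226.8]
t 6.825 tcp [491.4 129.9 170.5] jaw -85.49 toolx [-0.0051 -0.0041 -1.    ] F [ 0.2 -0.2 -1.3] op 19.5 U [-28.6 -35. ] S [ -1.6 -35. ] Hm [-123.7  302.4]
```

```bash
python3 -m jog '[{"travel":[-0.003,0.05,-0.03],"twist":[0.002,-0.0024,0.01]},{"travel":[-0.003,0.05,-0.03],"twist":[0,0,0.008]},{"travel":[-0.003,0.02,-0.02],"twist":[0,0,0]},{"travel":[0,0,0],"twist":[0,0,0]},{"travel":[0,0,0],"twist":[0,0,0]}]' >/dev/null;python3 st.py
python3 - <<'E'
from f import *
im,d=get_image("top");im2,d2=get_image("side")
cv2.imwrite("pics/s1t.png",cv2.resize(im[150:270,200:320,::-1],(400,400)));
cv2.imwrite("pics/s1.png",np.hstack([cv2.resize(im[150:270,200:320,::-1],(400,400)),cv2.resize(im2[170:240,290:360,::-1],(400,400))]))
E
```

```text
t 7.45 tcp [488.7 166.7 144.1] jaw -83.33 toolx [-7.e-04 -3.e-04 -1.e+00] F [ 0.3  0.  -0.3] op 19.7 U [-27.    1.8] S [0.  1.8] Hm [-130.9  338.5]
```

View pics/s1.png

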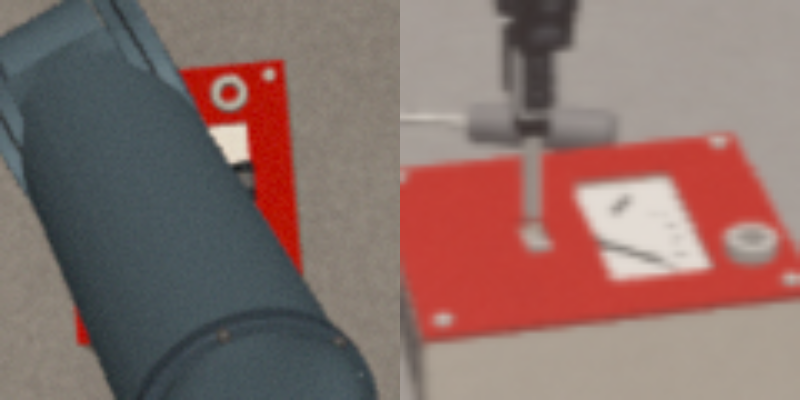

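Run:
```python
from f import *
print(proj("side",[488.7,166.7,79.3]),proj("side",[488.7,166.7,100]),proj("side",[488.7,166.7,110]))
im,d=get_image("side");g=im[...,0].astype(int)
cv2.imwrite("pics/s2.png",cv2.resize(im[180:220,295:345,::-1],(800,640),interpolation=cv2.INTER_CUBIC)[:600])
print("slot corners pred",[proj("side",[*fromU(c),70]).round(1).tolist() for c in[(-33,-17),(-21,-17),(-33,17),(-21,17)]])
for v in range(194,214,2):print(v,im[v,306:324].tolist()[0:0],im[v,306:324,1].tolist())
```

```text
[313.11588482 207.62271488] [312.99455096 201.21622609] [312.93514353 198.07948399]
slot corners pred [[312.4, 214.1], [316.6, 213.6], [310.1, 208.1], [314.2, 207.6]]
194 [] [92, 92, 92, 90, 87, 99, 122, 135, 122, 96, 96, 98, 100, 101, 102, 104, 107, 108]
196 [] [154, 152, 151, 149, 145, 139, 138, 141, 132, 112, 96, 74, 71, 71, 70, 67, 66, 65]
198 [] [75, 69, 68, 68, 71, 105, 136, 140, 120, 72, 62, 62, 63, 62, 62, 61, 62, 61]
200 [] [61, 60, 61, 61, 69, 104, 135, 140, 120, 72, 63, 62, 63, 63, 63, 64, 63, 63]
202 [] [63, 62, 63, 62, 68, 105, 136, 140, 121, 72, 62, 62, 63, 67, 99, 134, 152, 161]
204 [] [62, 63, 62, 63, 68, 104, 136, 140, 121, 74, 62, 63, 61, 68, 121, 187, 217, 220]
206 [] [64, 61, 63, 62, 69, 104, 135, 141, 124, 82, 64, 62, 63, 62, 73, 129, 191, 218]
208 [] [62, 63, 62, 62, 65, 84, 103, 109, 96, 67, 63, 61, 61, 62, 63, 73, 129, 191]
210 [] [62, 63, 63, 64, 89, 132, 156, 158, 140, 95, 66, 62, 63, 63, 62, 61, 73, 129]
212 [] [64, 63, 62, 64, 67, 102, 152, 175, 176, 160, 115, 70, 63, 63, 63, 64, 62, 68]
```

View pics/s2.png

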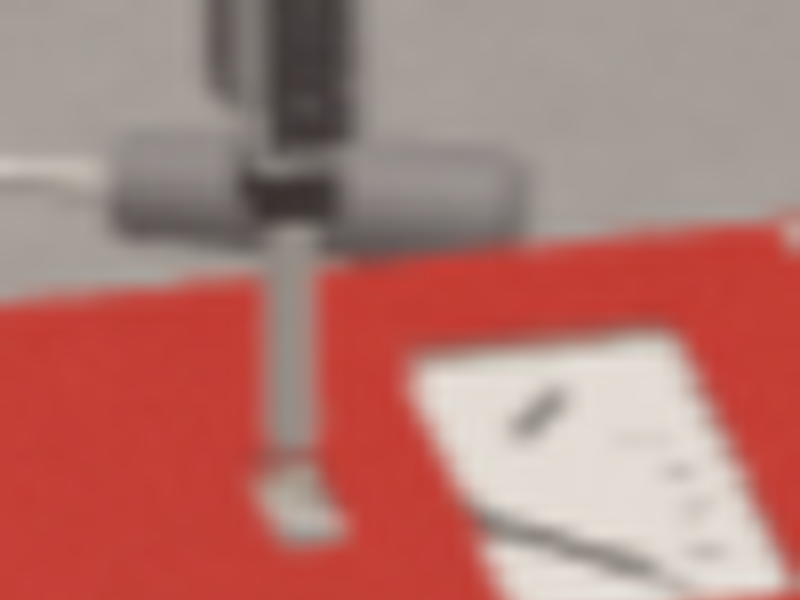

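```bash
python3 -m jog '[{"travel":[-0.003,0.01,0],"twist":[0,0,0]},{"travel":[0,0,0],"twist":[0,0,0]}]' >/dev/null;python3 st.py;  python3 -m jog '[{"travel":[0,0,-0.01],"twist":[0,0,0]},{"travel":[0,0,-0.01],"twist":[0,0,0]},{"travel":[0,0,0],"twist":[0,0,0]}]' >/dev/null;python3 st.py
```

```text
t 7.85 tcp [488.2 169.4 144.7] jaw -83.41 toolx [ 4.e-04 -0.e+00 -1.e+00] F [-0.2  0.1 -1.1] op 19.2 U [-27.1   4.6] S [-0.1  4.6] Hm [-131.7  341.2]
t 8.225 tcp [488.2 169.1 138.3] jaw -83.42 toolx [ 4.e-04 -2.e-04 -1.e+00] F [ 0.1 -0.2 -1. ] op 19.4 U [-27.1   4.4] S [-0.1  4.4] Hm [-131.7  340.9]
```

```bash
for i in 1 2 ; do python3 -m jog '[{"travel":[0,0,-0.012],"twist":[0,0,0]},{"travel":[0,0,0],"twist":[0,0,0]}]' >/dev/null;python3 st.py;done
```

```text
t 8.475 tcp [488.2 169.  134.3] jaw -83.42 toolx [ 2.e-04 -3.e-04 -1.e+00] F [-0.4 -0.1 -2.2] op 19.1 U [-27.2   4.3] S [-0.2  4.3] Hm [-131.7  340.8]
t 8.725 tcp [488.2 169.1 130.5] jaw -83.42 toolx [ 2.e-04 -3.e-04 -1.e+00] F [-0.3 -0.3 -1.8] op 19.0 U [-27.2   4.3] S [-0.2  4.3] Hm [-131.7  340.9]
```

```bash
for i in 1 2 3; do python3 -m jog '[{"travel":[0,0,-0.014],"twist":[0,0,0]},{"travel":[0,0,0],"twist":[0,0,0]}]' >/dev/null;python3 st.py;done
```

```text
t 8.975 tcp [488.2 169.1 126. ] jaw -83.42 toolx [ 3.e-04 -3.e-04 -1.e+00] F [-0.3 -0.  -0.1] op 19.1 U [-27.2   4.3] S [-0.2  4.3] Hm [-131.7  340.9]
t 9.225 tcp [488.2 169.1 121.5] jaw -83.42 toolx [ 2.e-04 -3.e-04 -1.e+00] F [-0.9 -0.1 -1.2] op 18.9 U [-27.2   4.3] S [-0.2  4.3] Hm [-131.7  340.9]
t 9.475 tcp [488.2 169.1 117. ] jaw -83.42 toolx [ 3.e-04 -3.e-04 -1.e+00] F [-0.4  0.1 -0.7] op 19.0 U [-27.2   4.3] S [-0.2  4.3] Hm [-131.7  340.9]
```

```bash
python3 -m jog '[{"travel":[0,0,-0.016],"twist":[0,0,0]},{"travel":[0,0,0],"twist":[0,0,0]}]' >/dev/null;python3 st.py;for i in 1 2 3; do python3 -m jog '[{"travel":[0.0012,-0.01,0],"twist":[0,0,0]}]' >/dev/null;python3 st.py;done
```

```text
t 9.725 tcp [488.2 169.1 111.8] jaw -83.42 toolx [ 2.e-04 -3.e-04 -1.e+00] F [ 0.  -0.7 -0.6] op 19.3 U [-27.2   4.3] S [-0.2  4.3] Hm [-131.7  340.9]
t 9.85 tcp [488.6 167.5 111.9] jaw -83.37 toolx [ 7.0e-04  1.6e-03 -1.0e+00] F [ 0.2  4.  -1. ] op 19.2 U [-27.    2.7] S [-0.   2.7] Hm [-131.2  339.3]
t 9.975 tcp [488.9 165.5 112. ] jaw -83.32 toolx [ 0.0011  0.0033 -1.    ] F [-0.4  4.4 -3.2] op 19.0 U [-26.9   0.7] S [0.1 0.7] Hm [-130.5  337.4]
t 10.1 tcp [489.4 163.2 112.2] jaw -83.28 toolx [ 0.0016  0.0044 -1.    ] F [ 0.5  4.1 -3.2] op 19.3 U [-26.7  -1.7] S [ 0.3 -1.7] Hm [-129.8  335.2]
```

```bash
for i in 1 2 3; do python3 -m jog '[{"travel":[0.0006,-0.01,-0.001],"twist":[-0.001,0,0]}]' >/dev/null;python3 st.py;done
```

```text
t 10.225 tcp [490.  160.5 112.1] jaw -83.28 toolx [ 0.0025  0.0031 -1.    ] F [-0.5  3.8 -1.4] op 18.9 U [-26.4  -4.4] S [ 0.6 -4.4] Hm [-128.9  332.6]
t 10.35 tcp [490.4 157.7 112. ] jaw -83.27 toolx [ 0.0031  0.0014 -1.    ] F [-0.3  4.1 -0.4] op 19.4 U [-26.3  -7.3] S [ 0.7 -7.3] Hm [-128.1  329.8]
t 10.475 tcp [490.5 154.5 111.8] jaw -83.27 toolx [ 2.9e-03 -9.0e-04 -1.0e+00] F [-1.5  4.2 -0.8] op 18.9 U [-26.6 -10.5] S [  0.4 -10.5] Hm [-127.6  326.7]
```

Run:
```python
from f import *
im2,d2=get_image("side")
cv2.imwrite("pics/s3.png",cv2.resize(im2[190:230,295:345,::-1],(750,600),interpolation=cv2.INTER_CUBIC))
```

```text
(no output)
```

View pics/s3.png

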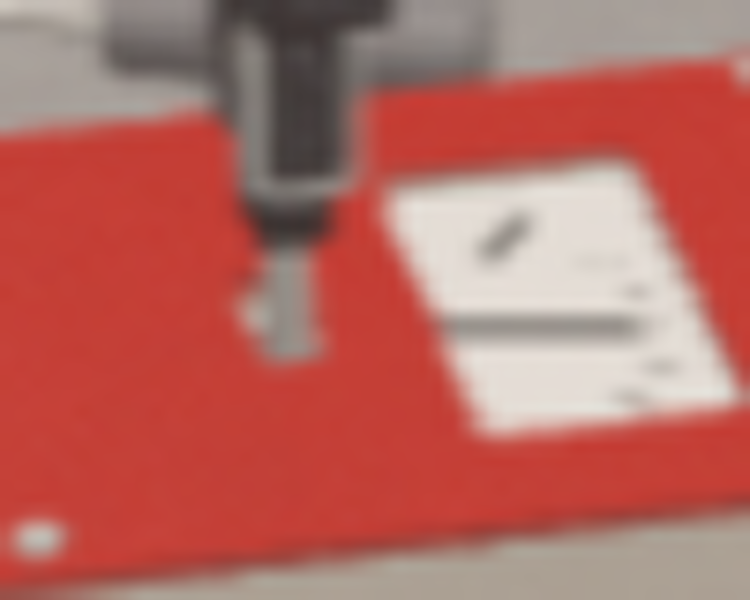

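```bash
cat > nd.py <<'E'
from f import *
import f
f.UC=np.array([515.0,166.3]);f.UY=np.radians(7.0)
def run(im,name=None,y0=190):
    # rectify dial plane to unit frame, 4 px/mm, x right= unit x (0..70), y down = -unit y
    src=[];dst=[]
    for x,y in[(0,50),(70,50),(0,-50),(70,-50)]:
        src.append(proj("side",[*f.fromU([x,y]),63.5]));dst.append([x*5,(50-y)*5])
    H=cv2.getPerspectiveTransform(np.float32(src),np.float32(dst));w=cv2.warpPerspective(im,H,(350,500),flags=cv2.INTER_CUBIC)
    if name:cv2.imwrite(name,w[:,:,::-1])
    # angular darkness profile
    g=w.min(2).astype(np.float32);A=np.arange(-60,80,.5)
    def prof(r):return np.array([np.mean([cv2.getRectSubPix(g,(1,1),(float(x*5*np.cos(np.radians(a))),float(250-x*5*np.sin(np.radians(a)))))[0,0] for x in r]) for a in A])
    return A,prof(np.arange(28,34,.5)),prof(np.arange(38,48,.5))
if __name__=="__main__":
    import sys
    im,_=get_image("side");A,p,q=run(im,"pics/%s.png"%sys.argv[1])
    def cen(A,p,lo,hi):
        k=(A>=lo)&(A<=hi);w=np.clip(np.median(p[k])-15-p[k],0,None);return (A[k]*w).sum()/max(w.sum(),1e-6),w.max()
    i=np.argmin(np.where((A<62)&(A>-50),p,999));print("needle peak",A[i],p[i],cen(A,p,A[i]-8,A[i]+8));print("mark",cen(A,q,45,65))
    print("clock",ctrl.observe()["clock"])
E
python3 nd.py w1
```

```text
needle peak -4.5 140.41255 (np.float64(0.0), np.float32(0.0))
mark (np.float64(53.490183256675515), np.float32(27.015076))
clock 10.575
```

View pics/w1.png

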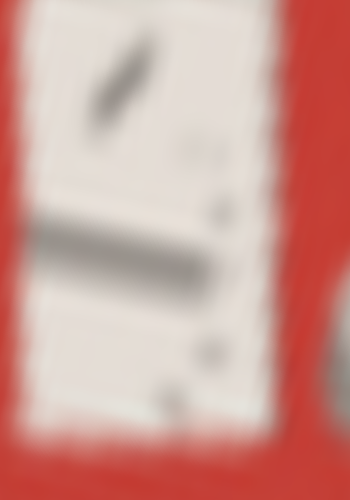

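```bash
python3 -m jog '[{"travel":[-0.001,0.008,0],"twist":[0,0,0]},{"travel":[0,0,0.025],"twist":[0,-0.001,0]},{"travel":[0,0,0.03],"twist":[0,0,0]},{"travel":[0,0,0],"twist":[0,0,0]},{"travel":[0,0,0],"twist":[0,0,0]}]' >/dev/null;python3 st.py
```

```text
t 11.2 tcp [490.1 152.7 129.2] jaw -83.44 toolx [ 0.0039 -0.0064 -1.    ] F [ 0.4 -0.2 -0.6] op 19.4 U [-27.2 -12.2] S [ -0.2 -12.2] Hm [-127.8  324.8]
```

```bash
python3 -m jog '[{"travel":[-0.002,0.02,0],"twist":[0.002,0.0015,0]},{"travel":[-0.003,0.025,0],"twist":[0,0,0]},{"travel":[-0.001,0.015,0],"twist":[0,0,0]},{"travel":[0,0,0],"twist":[0,0,0]},{"travel":[0,0,0],"twist":[0,0,0]}]' >/dev/null;python3 st.py
python3 - <<'E'
from f import *
im2,d2=get_image("side");np.save("pics/s4.npy",im2)
cv2.imwrite("pics/s4.png",cv2.resize(im2[190:230,295:345,::-1],(750,600),interpolation=cv2.INTER_CUBIC))
im2,d2=get_image("top")
cv2.imwrite("pics/s4t.png",cv2.resize(im2[150:270,200:320,::-1],(600,600),interpolation=cv2.INTER_CUBIC))
E
```

```text
t 11.825 tcp [487.7 172.4 128.7] jaw -83.38 toolx [-4.0e-04 -1.9e-03 -1.0e+00] F [ 0.3 -0.5 -0.6] op 19.3 U [-27.3   7.7] S [-0.3  7.7] Hm [-132.6  344.2]
```

View pics/s4.png

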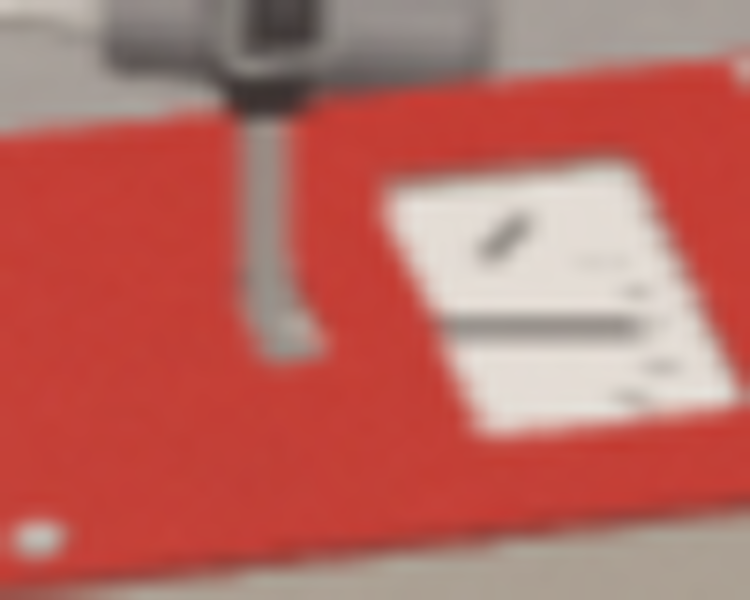

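View pics/s4t.png

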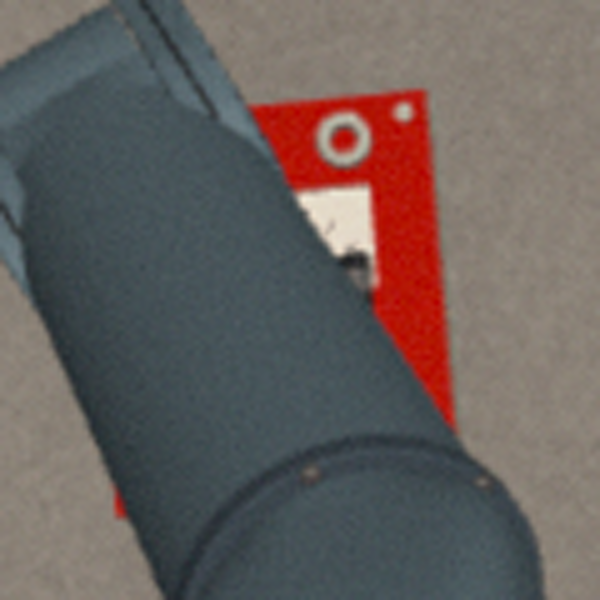

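```bash
python3 -m jog '[{"travel":[0,0.005,0],"twist":[0.001,0,0]},{"travel":[0,0,0],"twist":[0,0,0]}]' >/dev/null;python3 st.py; for i in 1 2 3; do python3 -m jog '[{"travel":[0,0,-0.014],"twist":[0,0,0]},{"travel":[0,0,0],"twist":[0,0,0]}]' >/dev/null;python3 st.py;done
```

```text
t 12.175 tcp [487.8 173.6 128.8] jaw -83.43 toolx [-4.e-04  2.e-04 -1.e+00] F [-0.1  0.5 -0.8] op 19.2 U [-27.    8.8] S [-0.   8.8] Hm [-132.6  345.3]
t 12.425 tcp [487.8 173.4 124.2] jaw -83.44 toolx [-4.e-04  1.e-04 -1.e+00] F [-0.1 -0.1 -0.6] op 19.3 U [-27.1   8.6] S [-0.1  8.6] Hm [-132.6  345.1]
t 12.675 tcp [487.7 173.3 119.6] jaw -83.44 toolx [-7.e-04 -0.e+00 -1.e+00] F [-0.4 -0.2 -0.7] op 19.2 U [-27.2   8.6] S [-0.2  8.6] Hm [-132.7  345. ]
t 12.925 tcp [487.7 173.3 115.1] jaw -83.44 toolx [-7.e-04 -0.e+00 -1.e+00] F [ 0.6 -0.4 -0.8] op 19.4 U [-27.2   8.6] S [-0.2  8.6] Hm [-132.7  345. ]
```

Clean entry (tip ~50). A little deeper, then sweep.

```bash
python3 -m jog '[{"travel":[0,0,-0.011],"twist":[0,0,0]},{"travel":[0,0,0],"twist":[0,0,0]}]' >/dev/null;python3 st.py; for i in 1 2 3 4 5; do python3 -m jog '[{"travel":[0.001,-0.01,0],"twist":[-0.0005,0,0]}]' >/dev/null;python3 st.py;done
```

```text
t 13.175 tcp [487.7 173.4 111.5] jaw -83.44 toolx [-8.e-04 -0.e+00 -1.e+00] F [ 0.8 -0.6 -1.1] op 19.2 U [-27.2   8.6] S [-0.2  8.6] Hm [-132.7  345.1]
t 13.3 tcp [488.1 170.9 111.6] jaw -83.42 toolx [-5.e-04 -3.e-04 -1.e+00] F [-0.8  4.  -0.1] op 19.2 U [-27.1   6.1] S [-0.1  6.1] Hm [-132.   342.6]
t 13.425 tcp [488.2 169.  111.7] jaw -83.37 toolx [-3.e-04  3.e-04 -1.e+00] F [-1.3  3.6 -1.9] op 19.2 U [-27.2   4.2] S [-0.2  4.2] Hm [-131.7  340.8]
t 13.55 tcp [488.5 166.8 111.8] jaw -83.34 toolx [-0.e+00  5.e-04 -1.e+00] F [ 0.4  4.1 -2.8] op 19.2 U [-27.2   2. ] S [-0.2  2. ] Hm [-131.2  338.6]
t 13.675 tcp [488.9 164.2 111.8] jaw -83.31 toolx [ 5.e-04  3.e-04 -1.e+00] F [ 0.1  4.6 -2.7] op 19.7 U [-27.   -0.6] S [-0.  -0.6] Hm [-130.4  336.2]
t 13.8 tcp [489.6 161.5 112. ] jaw -83.3 toolx [ 1.3e-03 -1.0e-04 -1.0e+00] F [-0.1  3.4 -2. ] op 19.3 U [-26.7  -3.4] S [ 0.3 -3.4] Hm [-129.4  333.5]
```

```bash
for i in 1 2; do python3 -m jog '[{"travel":[0.0004,-0.009,-0.001],"twist":[0,0,0]}]' >/dev/null;python3 st.py;done;python3 -m jog '[{"travel":[0,0,0],"twist":[0,0,0]}]' >/dev/null;python3 -m jog '[{"travel":[0,0,0],"twist":[0,0,0]}]' >/dev/null;python3 st.py;  python3 - <<'E'
from f import *
im2,d2=get_image("side");np.save("pics/s5.npy",im2)
cv2.imwrite("pics/s5.png",cv2.resize(im2[190:230,295:345,::-1],(750,600),interpolation=cv2.INTER_CUBIC))
E
```

```text
t 13.925 tcp [490.  158.9 111.9] jaw -83.29 toolx [ 1.9e-03  3.0e-04 -1.0e+00] F [-0.2  4.2 -0.9] op 19.4 U [-26.6  -6. ] S [ 0.4 -6. ] Hm [-128.6  331. ]
t 14.05 tcp [490.2 156.1 111.8] jaw -83.29 toolx [ 2.1e-03  4.0e-04 -1.0e+00] F [ 0.2  4.2 -0.5] op 19.4 U [-26.7  -8.8] S [ 0.3 -8.8] Hm [-128.1  328.2]
t 14.3 tcp [489.8 155.3 111.6] jaw -83.32 toolx [ 1.2e-03 -5.0e-04 -1.0e+00] F [-0.5  4.7 -2.5] op 19.1 U [-27.2  -9.6] S [-0.2 -9.6] Hm [-128.4  327.4]
```

View pics/s5.png

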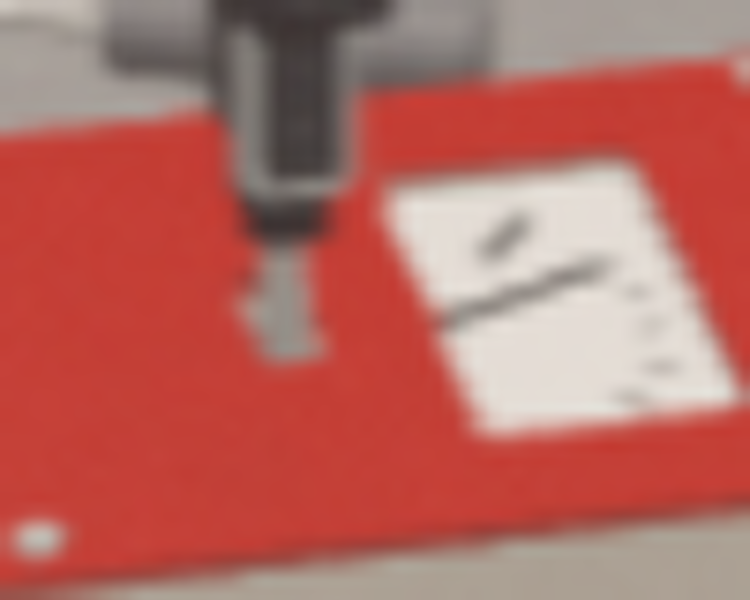

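Run:
```python
import f;from f import *
f.UC=np.array([515.0,166.3]);f.UY=np.radians(6.9)
# resized pixel p -> source (p+.5)/15-.5
for n,x,y in[("tip",607,263),("base",445,322),("mid",525,293),("markout",530,214),("markin",483,258),("win",385,180),("win",485,435),("win",735,405),("win",630,162)]:
    p=f.toU(ray("side",295+(x+.5)/15-.5,190+(y+.5)/15-.5,63.5));print(n,p.round(1),np.hypot(*p).round(1),np.degrees(np.arctan2(p[1],p[0])).round(1))
```

```text
tip [41.4 19.3] 45.7 25.0
base [6.1 4.5] 7.6 36.0
mid [23.4 11.7] 26.2 26.5
markout [31.2 41.1] 51.6 52.8
markin [18.5 26.5] 32.3 55.0
win [ 6.4 60.5] 60.8 84.0
win [  4.6 -37.2] 37.5 -83.0
win [ 52.5 -37.1] 64.2 -35.3
win [55.1 56.8] 79.1 45.9
```

```bash
python3 -m jog '[{"travel":[-0.001,0.01,0],"twist":[0,0,0]},{"travel":[0,0,0],"twist":[0,0,0]}]' >/dev/null;python3 st.py;python3 -m jog '[{"travel":[0,0,0.025],"twist":[0,0,0]},{"travel":[0,0,0.03],"twist":[0,0,0]},{"travel":[0,0,0],"twist":[0,0,0]},{"travel":[0,0,0],"twist":[0,0,0]}]' >/dev/null;python3 st.py
```

```text
t 14.6 tcp [489.4 156.3 111.3] jaw -83.39 toolx [ 3.0e-04 -3.6e-03 -1.0e+00] F [ 0.6  0.1 -0.6] op 19.3 U [-27.5  -8.6] S [-0.5 -8.6] Hm [-128.9  328.3]
t 15.1 tcp [489.9 154.9 129.3] jaw -83.46 toolx [ 8.e-04 -5.e-03 -1.e+00] F [-0.7 -0.8 -0.9] op 19.2 U [-27.2 -10. ] S [ -0.2 -10. ] Hm [-128.3  327. ]
```

```bash
python3 -m jog '[{"travel":[-0.002,0.02,0],"twist":[0.002,0,0]},{"travel":[-0.003,0.025,0],"twist":[0,0,0]},{"travel":[-0.002,0.018,0],"twist":[0,0,0]},{"travel":[0,0,0],"twist":[0,0,0]},{"travel":[0,0,0],"twist":[0,0,0]}]' >/dev/null;python3 st.py
python3 - <<'E'
from f import *
im2,d2=get_image("side");np.save("pics/s6.npy",im2)
cv2.imwrite("pics/s6.png",cv2.resize(im2[190:230,295:345,::-1],(750,600),interpolation=cv2.INTER_CUBIC))
E
```

```text
t 15.725 tcp [487.  175.7 128.8] jaw -83.39 toolx [-4.e-04 -6.e-04 -1.e+00] F [ 1.3 -0.8 -0.9] op 19.2 U [-27.6  11. ] S [-0.6 11. ] Hm [-133.8  347.3]
```

View pics/s6.png

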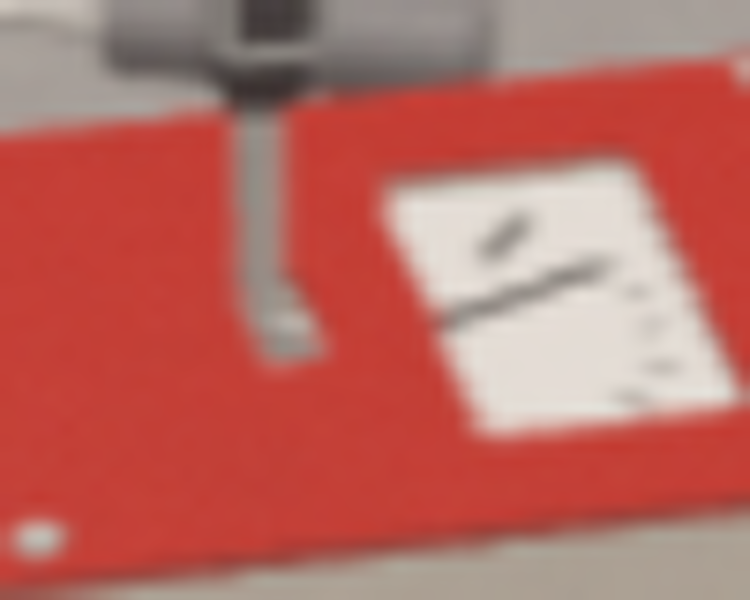

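Needle unchanged at ~24° (tip 607,263). Blade at y=11; shift back to ~9.5 and enter.

```bash
python3 -m jog '[{"travel":[0.003,-0.006,0],"twist":[0,0,0]},{"travel":[0,0,0],"twist":[0,0,0]},{"travel":[0,0,0],"twist":[0,0,0]}]' >/dev/null;python3 st.py; for i in 1 2 3; do python3 -m jog '[{"travel":[0,0,-0.014],"twist":[0,0,0]},{"travel":[0,0,0],"twist":[0,0,0]}]' >/dev/null;python3 st.py;done
```

```text
t 16.15 tcp [488.1 173.1 128.8] jaw -83.44 toolx [-3.e-04 -8.e-04 -1.e+00] F [-0.3  0.4  0.3] op 19.7 U [-26.8   8.4] S [0.2 8.4] Hm [-132.3  344.9]
t 16.4 tcp [488.  173.  124.3] jaw -83.46 toolx [-5.e-04 -9.e-04 -1.e+00] F [ 0.5 -0.3 -0.8] op 19.2 U [-26.9   8.2] S [0.1 8.2] Hm [-132.4  344.8]
t 16.65 tcp [487.9 173.  119.6] jaw -83.45 toolx [-7.e-04 -1.e-03 -1.e+00] F [ 0.1  0.2 -0.7] op 19.1 U [-27.    8.3] S [-0.   8.3] Hm [-132.5  344.8]
t 16.9 tcp [487.9 173.1 115.1] jaw -83.44 toolx [-8.e-04 -9.e-04 -1.e+00] F [ 0.1 -0.3 -0.4] op 19.4 U [-27.    8.4] S [-0.   8.4] Hm [-132.5  344.9]
```

```bash
python3 -m jog '[{"travel":[0,0,-0.011],"twist":[0,0,0]},{"travel":[0,0,0],"twist":[0,0,0]}]' >/dev/null; for i in 1 2 3 4; do python3 -m jog '[{"travel":[0.001,-0.01,0],"twist":[-0.0005,0,0]}]' >/dev/null;python3 st.py;done; python3 -m jog '[{"travel":[0,0,0],"twist":[0,0,0]},{"travel":[0,0,0],"twist":[0,0,0]}]' >/dev/null;python3 st.py;python3 - <<'E'
from f import *
im2,d2=get_image("side");np.save("pics/s7.npy",im2)
cv2.imwrite("pics/s7.png",cv2.resize(im2[190:230,295:345,::-1],(750,600),interpolation=cv2.INTER_CUBIC))
E
```

```text
t 17.275 tcp [488.1 171.3 111.6] jaw -83.4 toolx [-6.e-04 -4.e-04 -1.e+00] F [-0.6  3.5 -1.1] op 19.4 U [-27.    6.5] S [-0.   6.5] Hm [-132.1  343.1]
t 17.4 tcp [488.2 169.3 111.7] jaw -83.35 toolx [-5.e-04 -0.e+00 -1.e+00] F [-1.3  3.9 -2.1] op 18.9 U [-27.2   4.5] S [-0.2  4.5] Hm [-131.7  341.1]
t 17.525 tcp [488.5 166.9 111.8] jaw -83.32 toolx [-1.e-04 -1.e-04 -1.e+00] F [-0.3  3.4 -2.7] op 19.4 U [-27.1   2.1] S [-0.1  2.1] Hm [-131.1  338.8]
t 17.65 tcp [489.  164.2 111.9] jaw -83.3 toolx [ 4.e-04 -4.e-04 -1.e+00] F [-1.   4.3 -2.1] op 19.4 U [-26.9  -0.6] S [ 0.1 -0.6] Hm [-130.3  336.1]
t 17.9 tcp [489.2 163.8 111.9] jaw -83.33 toolx [ 6.e-04 -6.e-04 -1.e+00] F [ 0.4  3.6 -2.7] op 18.8 U [-26.8  -1. ] S [ 0.2 -1. ] Hm [-130.1  335.8]
```

View pics/s7.png

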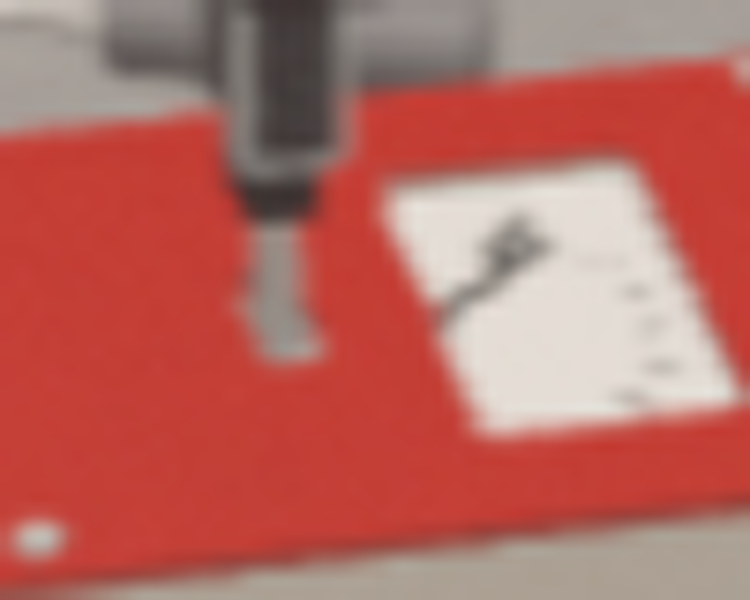

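Run:
```python
import f;from f import *
f.UC=np.array([515.0,166.3]);f.UY=np.radians(6.9)
for n,x,y in[("tip",545,243),("mid",490,281),("base",445,315),("markout",530,214),("markin",483,258)]:
    p=f.toU(ray("side",295+(x+.5)/15-.5,190+(y+.5)/15-.5,63.5));print(n,p.round(1),np.hypot(*p).round(1),np.degrees(np.arctan2(p[1],p[0])).round(1))
for a in(40,45,50,55,60):
    p=proj("side",[*f.fromU(42*np.array([np.cos(np.radians(a)),np.sin(np.radians(a))])),63.5]);print(a,((p-[295,190]+.5)*15-.5).round(0))
```

```text
tip [31.5 29.4] 43.1 43.1
mid [17.9 17.6] 25.1 44.5
base [6.7 7. ] 9.7 46.3
markout [31.2 41.1] 51.6 52.8
markin [18.5 26.5] 32.3 55.0
40 [551. 249.]
45 [536. 243.]
50 [519. 239.]
55 [502. 235.]
60 [484. 232.]
```

```bash
for i in 1 2; do python3 -m jog '[{"travel":[0.0005,-0.009,0],"twist":[0,0,0]}]' >/dev/null;python3 st.py;done; python3 -m jog '[{"travel":[0,0,0],"twist":[0,0,0]},{"travel":[0,0,0],"twist":[0,0,0]}]' >/dev/null;python3 st.py;python3 - <<'E'
from f import *
im2,d2=get_image("side");np.save("pics/s8.npy",im2)
cv2.imwrite("pics/s8.png",cv2.resize(im2[190:230,295:345,::-1],(750,600),interpolation=cv2.INTER_CUBIC))
E
```

```text
t 18.075 tcp [489.5 161.6 112. ] jaw -83.29 toolx [ 0.0011  0.     -1.    ] F [ 0.5  5.  -1.9] op 19.1 U [-26.8  -3.3] S [ 0.2 -3.3] Hm [-129.5  333.6]
t 18.2 tcp [489.9 159.  112.2] jaw -83.28 toolx [ 1.6e-03  4.0e-04 -1.0e+00] F [ 0.3  5.2 -0.4] op 19.4 U [-26.7  -5.9] S [ 0.3 -5.9] Hm [-128.8  331.1]
t 18.45 tcp [489.8 158.5 112.2] jaw -83.32 toolx [ 1.4e-03 -1.0e-04 -1.0e+00] F [-0.5  3.9 -0.2] op 18.9 U [-26.8  -6.4] S [ 0.2 -6.4] Hm [-128.8  330.5]
```

View pics/s8.png

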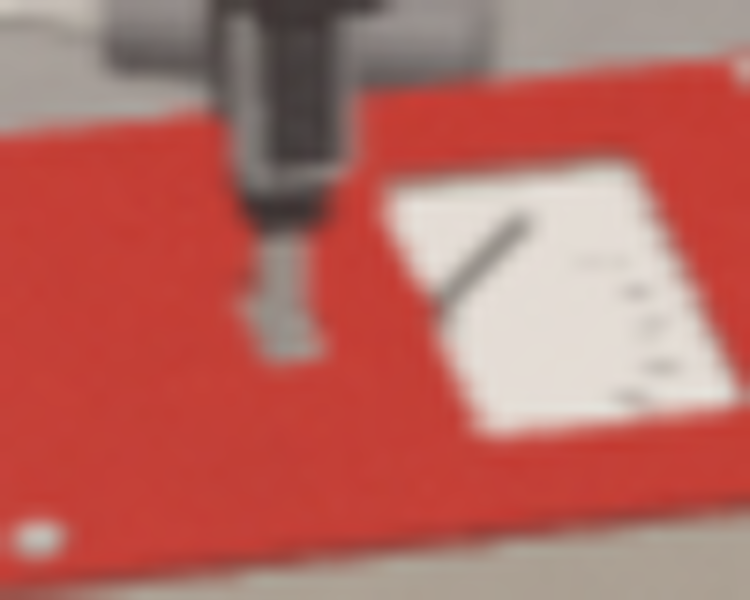

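```bash
python3 -m jog '[{"travel":[-0.001,0.011,0],"twist":[0,0,0]},{"travel":[0,0.002,0],"twist":[0,0,0]},{"travel":[0,0,0],"twist":[0,0,0]}]' >/dev/null;python3 st.py;python3 -m jog '[{"travel":[0,0,0.025],"twist":[0,0,0]},{"travel":[0,0,0.03],"twist":[0,0,0]},{"travel":[0,0.004,0.03],"twist":[0,0,0]},{"travel":[0,0,0.03],"twist":[0,0,0]}]' >/dev/null;python3 st.py
```

```text
t 18.875 tcp [489.3 159.5 111.9] jaw -83.41 toolx [-1.0e-04 -4.3e-03 -1.0e+00] F [-0.2  0.1 -0.4] op 19.3 U [-27.2  -5.3] S [-0.2 -5.3] Hm [-129.4  331.5]
t 19.375 tcp [489.3 160.  148.6] jaw -83.44 toolx [-5.0e-04 -5.2e-03 -1.0e+00] F [-0.6 -0.4 -0.3] op 19.1 U [-27.2  -4.8] S [-0.2 -4.8] Hm [-129.5  332. ]
```

```bash
python3 -m jog '[{"travel":[0,0,0.05],"twist":[0.002,0,0]},{"travel":[0.02,-0.06,0.06],"twist":[0,0,-0.01]},{"travel":[0.04,-0.15,0],"twist":[0,0,-0.02]},{"travel":[0.04,-0.16,0],"twist":[0,0,-0.02]},{"travel":[0.04,-0.16,0],"twist":[0,0,-0.02]}]' >/dev/null;python3 st.py;python3 -m jog '[{"travel":[0.04,-0.16,0],"twist":[0,0,-0.02]},{"travel":[0.04,-0.12,0],"twist":[0,0,-0.01]},{"travel":[0.02,-0.06,0],"twist":[0,0,0]},{"travel":[0,0,0],"twist":[0,0,0]},{"travel":[0,0,0],"twist":[0,0,0]}]' >/dev/null;python3 st.py
python3 - <<'E'
from f import *
im2,d2=get_image("top");np.save("pics/s9.npy",im2)
cv2.imwrite("pics/s9.png",cv2.resize(im2[170:230,215:295,::-1],(800,600),interpolation=cv2.INTER_CUBIC))
E
```

```text
t 20.0 tcp [532.9   2.5 188.5] jaw -91.51 toolx [ 0.0058  0.0035 -1.    ] F [ 0.7 -0.5 -0. ] op 19.4 U [  -2.3 -166.4] S [  24.7 -166.4] Hm [-66.7 181.1]
t 20.625 tcp [ 564.1 -104.7  191.9] jaw -95.42 toolx [ 0.0088  0.0038 -1.    ] F [-0.   0.9 -1. ] op 19.3 U [  16.  -276.5] S [  43.  -276.5] Hm [-22.6  78.6]
```

View pics/s9.png

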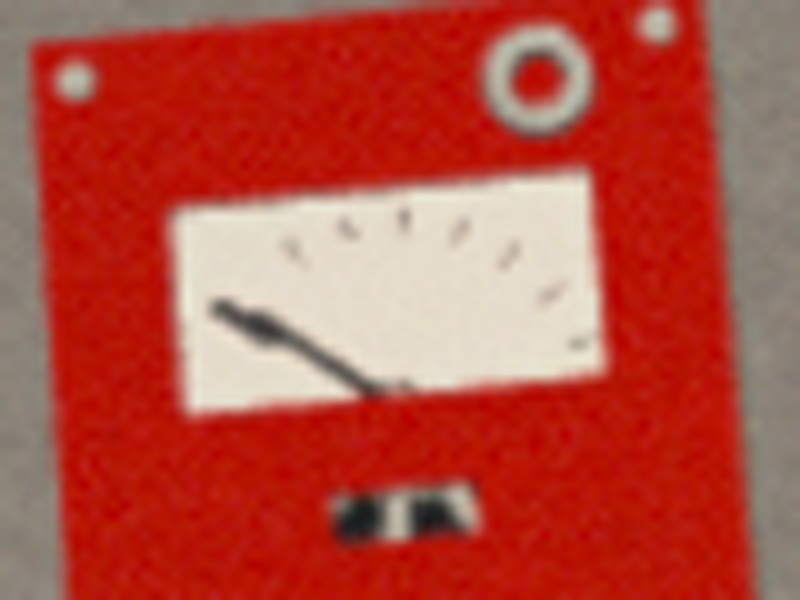

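Run:
```python
import f;from f import *
f.UC=np.array([516.2,169.2]);f.UY=np.radians(6.6)
for n,x,y in[("n",375,391),("n",330,363),("n",300,345),("b",262,326),("m",217,302),("m",280,340)]:
    for z in(63.5,60):
        p=f.toU(ray("top",215+(x+.5)/10-.5,170+(y+.5)/10-.5,z));print(n,z,p.round(1),np.hypot(*p).round(1),np.degrees(np.arctan2(p[1],p[0])).round(1))
p=proj("top",[*f.fromU(42*np.array([np.cos(np.radians(55)),np.sin(np.radians(55))])),63.5]);print(((p-[215,170]+.5)*10-.5).round(0))
t=cv2.imread("pics/top0.png");im=np.load("pics/s9.npy")[:,:,::-1]
cv2.imwrite("pics/cmp.png",np.hstack([cv2.resize(a[190:215,230:260],(400,333),interpolation=cv2.INTER_CUBIC) for a in(t,im)]))
```

```text
n 63.5 [4.9 5.3] 7.2 46.9
n 60 [5.7 5.7] 8.0 44.9
n 63.5 [12.7 15.5] 20.1 50.5
n 60 [13.5 15.9] 20.9 49.7
n 63.5 [17.8 22.3] 28.5 51.4
n 60 [18.6 22.8] 29.4 50.8
b 63.5 [23.3 31. ] 38.8 53.1
b 60 [24.1 31.5] 39.7 52.6
m 63.5 [30.1 41.4] 51.2 53.9
m 60 [31.  41.9] 52.1 53.5
m 63.5 [19.5 27. ] 33.3 54.2
m 60 [20.3 27.5] 34.1 53.6
[248. 324.]
```

View pics/cmp.png

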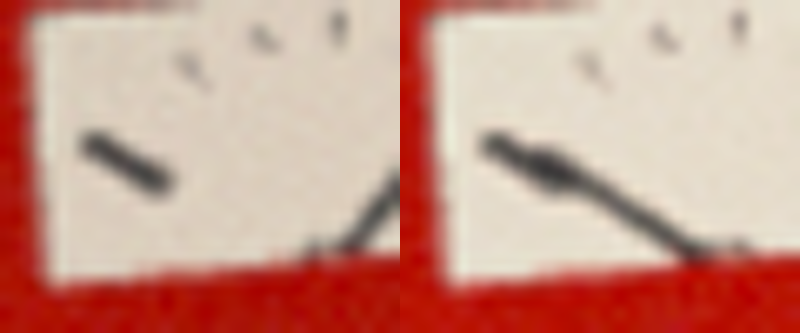

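```bash
python3 -m jog '[{"travel":[0.01,-0.08,-0.03],"twist":[-0.0018,0.004,-0.01]},{"travel":[0.02,-0.1,-0.03],"twist":[0,0,-0.006]},{"travel":[0.01,-0.05,0],"twist":[0,0,0]},{"travel":[0,0,0],"twist":[0,0,0]},{"travel":[0,0,0],"twist":[0,0,0]}]' >/dev/null;python3 st.py;python3 -m jog '[{"travel":[0,0,0],"twist":[0,0,0]},{"travel":[0,0,0],"twist":[0,0,0]}]' >/dev/null;python3 st.py
```

```text
t 21.3 tcp [ 576.  -173.4  172.4] jaw -97.14 toolx [-0.0018  0.001  -1.    ] F [ 1.   0.7 -0.4] op 19.2 U [  19.8 -346.2] S [  46.8 -346.2] Hm [-2.2 11.9]
t 21.55 tcp [ 576.2 -171.5  172.8] jaw -97.0 toolx [-0.0014  0.0017 -1.    ] F [ 0.   0.2 -1.9] op 19.4 U [  20.2 -344.3] S [  47.2 -344.3] Hm [-2.2 13.8]
```

```bash
python3 -m jog '[{"travel":[0.001,-0.03,-0.03],"twist":[-0.001,-0.0007,-0.005]},{"travel":[0.001,-0.015,-0.04],"twist":[0,0,0]},{"travel":[0,0,-0.02],"twist":[0,0,0]},{"travel":[0,0,0],"twist":[0,0,0]},{"travel":[0,0,0],"twist":[0,0,0]}]' >/dev/null;python3 st.py;python3 -m jog '[{"travel":[0,0,0],"twist":[0,0,0]}]' >/dev/null;python3 st.py
```

```text
t 22.175 tcp [ 576.4 -185.5  143.3] jaw -97.61 toolx [-1.e-03 -1.e-04 -1.e+00] F [ 0.4 -0.8  0.2] op 19.3 U [  18.7 -358.2] S [  45.7 -358.2] Hm [-0.4 -0.1]
t 22.3 tcp [ 576.6 -185.4  143.5] jaw -97.61 toolx [-6.e-04 -2.e-04 -1.e+00] F [ 0.2  0.1 -0.8] op 19.3 U [  18.9 -358.1] S [  45.9 -358.1] Hm [-0.2  0. ]
```

```bash
for i in 1 2 3 4 ; do python3 -m jog '[{"travel":[0,0,-0.02],"twist":[0,0,0]},{"travel":[0,0,0],"twist":[0,0,0]}]' >/dev/null;python3 st.py;done
```

```text
t 22.55 tcp [ 576.8 -185.2  137.4] jaw -97.59 toolx [-0.e+00 -2.e-04 -1.e+00] F [-0.4  0.2 -1.5] op 19.0 U [  19.1 -358. ] S [  46.1 -358. ] Hm [-0.   0.2]
t 22.8 tcp [ 576.8 -185.2  131. ] jaw -97.59 toolx [-0.e+00 -2.e-04 -1.e+00] F [ 0.5  0.7 -0. ] op 19.4 U [  19.1 -357.9] S [  46.1 -357.9] Hm [-0.   0.3]
t 23.05 tcp [ 576.7 -185.2  124.5] jaw -97.59 toolx [-2.e-04 -2.e-04 -1.e+00] F [ 0.8 -0.1 -1.1] op 19.3 U [  19.1 -357.9] S [  46.1 -357.9] Hm [-0.1  0.3]
t 23.3 tcp [ 576.7 -185.2  118. ] jaw -97.59 toolx [-3.e-04 -2.e-04 -1.e+00] F [ 0.   0.5 -0.4] op 19.3 U [  19.1 -357.9] S [  46.1 -357.9] Hm [-0.1  0.3]
```

In the hole freely. Continue down to 75.

```bash
for i in 1 2 3  ; do python3 -m jog '[{"travel":[0,-0.0005,-0.035],"twist":[0,0,0]},{"travel":[0,0,0],"twist":[0,0,0]}]' >/dev/null;python3 st.py;done;  for i in 1 2  ; do python3 -m jog '[{"travel":[0,0,-0.01],"twist":[0,0,0]},{"travel":[0,0,0],"twist":[0,0,0]}]' >/dev/null;python3 st.py;done
```

```text
t 23.55 tcp [ 576.7 -185.4  106.7] jaw -97.59 toolx [-3.e-04 -2.e-04 -1.e+00] F [ 0.4  0.4 -1. ] op 19.3 U [  19.  -358.1] S [  46.  -358.1] Hm [-0.1  0.1]
t 23.8 tcp [ 576.6 -185.5   95.3] jaw -97.59 toolx [-5.e-04 -1.e-04 -1.e+00] F [-0.   0.2 -0.5] op 19.2 U [  18.9 -358.2] S [  45.9 -358.2] Hm [-0.2 -0. ]
t 24.05 tcp [ 576.5 -185.7   84. ] jaw -97.59 toolx [-7.e-04 -1.e-04 -1.e+00] F [ 0.1  0.3 -1.4] op 19.3 U [  18.8 -358.4] S [  45.8 -358.4] Hm [-0.2 -0.3]
t 24.3 tcp [ 576.7 -185.7   80.9] jaw -97.59 toolx [-4.e-04 -1.e-04 -1.e+00] F [ 0.9  0.4 -1.8] op 19.0 U [  19.  -358.4] S [  46.  -358.4] Hm [-0.  -0.2]
t 24.55 tcp [ 577.  -185.7   78. ] jaw -97.59 toolx [ 2.e-04 -3.e-04 -1.e+00] F [-0.3  0.1 -0.5] op 19.2 U [  19.3 -358.5] S [  46.3 -358.5] Hm [ 0.3 -0.3]
```

```bash
for i in 1 2  3; do python3 -m jog '[{"travel":[0,0,-0.005],"twist":[0,0,0]},{"travel":[0,0,0],"twist":[0,0,0]}]' >/dev/null;python3 st.py;done
```

```text
t 24.8 tcp [ 577.1 -185.8   76.5] jaw -97.59 toolx [ 5.e-04 -3.e-04 -1.e+00] F [-0.6  1.7 -0. ] op 19.3 U [  19.4 -358.5] S [  46.4 -358.5] Hm [ 0.4 -0.2]
t 25.05 tcp [ 577.1 -185.8   75. ] jaw -97.59 toolx [ 6.e-04 -4.e-04 -1.e+00] F [-1.1  0.5 -1.3] op 19.0 U [  19.4 -358.5] S [  46.4 -358.5] Hm [ 0.4 -0.2]
t 25.3 tcp [ 577.6 -185.9   75. ] jaw -97.59 toolx [ 1.2e-03 -7.0e-04 -1.0e+00] F [ 0.6  1.  -0.6] op 18.9 U [  19.9 -358.7] S [  46.9 -358.7] Hm [ 0.9 -0.3]
```

```bash
python3 -m jog '[{"travel":[0,0,0],"twist":[0,0,0]},{"travel":[0,0,0],"twist":[0,0,0]},{"travel":[0,0,0],"twist":[0,0,0]},{"travel":[0,0,0],"twist":[0,0,0]}]' 1 >/dev/null;python3 st.py;python3 -m jog '[{"travel":[0,0,0],"twist":[0,0,0]},{"travel":[0,0,0],"twist":[0,0,0]}]' >/dev/null;python3 st.py
```

```text
t 25.8 tcp [ 577.9 -185.9   74.9] jaw -97.59 toolx [ 1.8e-03 -8.0e-04 -1.0e+00] F [-0.1  0.4 -0. ] op 85.0 U [  20.1 -358.8] S [  47.1 -358.8] Hm [ 1.2 -0.3]
t 26.05 tcp [ 577.8 -186.    74.9] jaw -97.59 toolx [ 1.7e-03 -8.0e-04 -1.0e+00] F [ 0.5  0.3 -0.4] op 85.2 U [  20.1 -358.8] S [  47.1 -358.8] Hm [ 1.1 -0.4]
```

Open; lift straight up, then clear sideways to see the holder.

```bash
python3 -m jog '[{"travel":[0,0,0.06],"twist":[0,0,0]},{"travel":[0,0,0.1],"twist":[0,0,0]},{"travel":[0,0,0.15],"twist":[0,0,0]},{"travel":[0,0,0.15],"twist":[0,0,0]},{"travel":[0,-0.1,0.05],"twist":[0,0,0]}]' >/dev/null;python3 st.py;python3 -m jog '[{"travel":[-0.1,-0.15,0],"twist":[0,0,0]},{"travel":[-0.1,-0.17,0],"twist":[0,0,0]},{"travel":[-0.1,-0.17,0],"twist":[0,0,0]},{"travel":[-0.05,-0.08,0],"twist":[0,0,0]},{"travel":[0,0,0],"twist":[0,0,0]}]' >/dev/null;python3 -m jog '[{"travel":[0,0,0],"twist":[0,0,0]},{"travel":[0,0,0],"twist":[0,0,0]}]';python3 st.py
python3 - <<'E'
from f import *
im,d=get_image("top");im2,d2=get_image("side");np.save("pics/e.npy",im)
cv2.imwrite("pics/et.png",im[:,:,::-1])
cv2.imwrite("pics/e1.png",np.hstack([cv2.resize(im[165:225,375:435,::-1],(400,400),interpolation=cv2.INTER_CUBIC),cv2.resize(im2[255:315,320:380,::-1],(400,400),interpolation=cv2.INTER_CUBIC)]))
cv2.imwrite("pics/e2.png",cv2.resize(im[170:230,215:295,::-1],(800,600),interpolation=cv2.INTER_CUBIC))
E
```

```text
t 26.675 tcp [ 577.9 -213.   236.9] jaw -97.31 toolx [ 3.1e-03  7.0e-04 -1.0e+00] F [ 0.4 -0.2 -1.1] op 85.2 U [  16.9 -385.7] S [  43.9 -385.7] Hm [  4.5 -27.2]
clock: 27.55
tcp_pos: [472.8, -389.1, 248.4]
eef_rot: [0.712, -0.046, -0.7, -0.043]
ft_force: [0.2, 0.6, -0.0]
opening: 85.5
t 27.55 tcp [ 472.8 -389.1  248.4] jaw -97.22 toolx [ 0.0164 -0.0055 -0.9998] F [ 0.2  0.6 -0. ] op 85.5 U [-108.1 -548.2] S [ -81.1 -548.2] Hm [ -78. -215.]
```

View pics/e1.png

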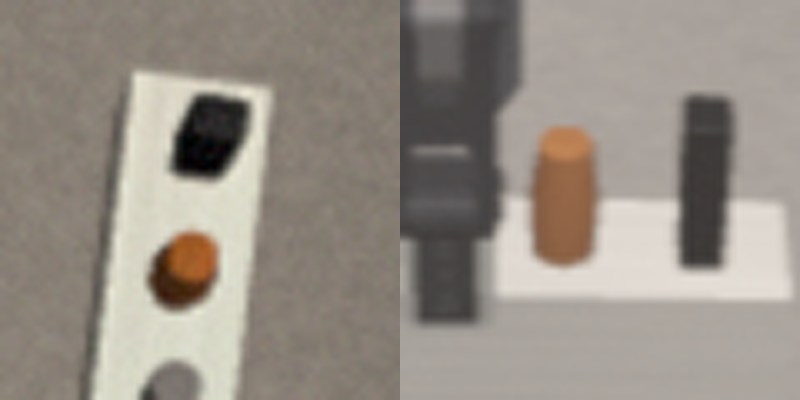

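View pics/et.png

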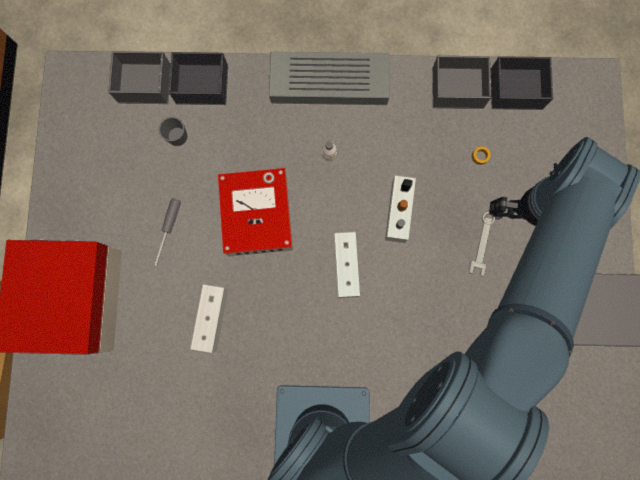

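View pics/e2.png

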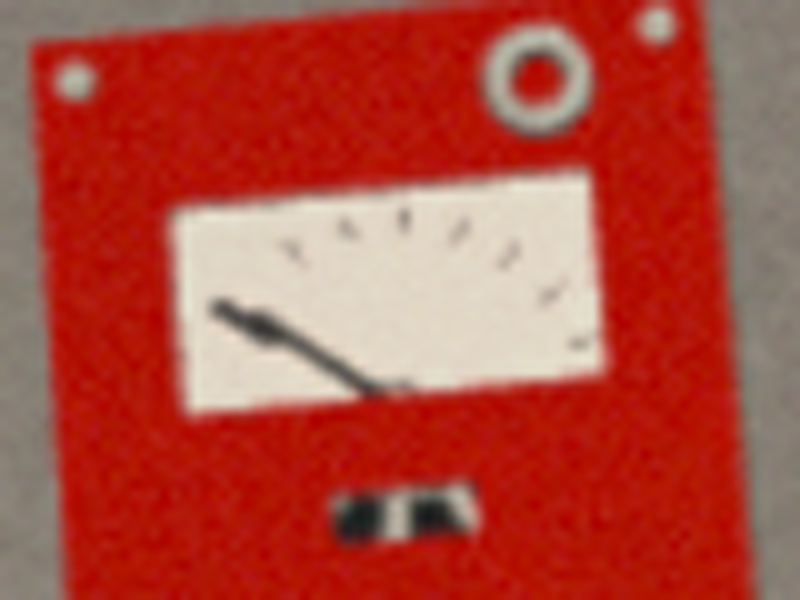

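Run:
```python
import f;from f import *
f.UC=np.array([516.2,169.2]);f.UY=np.radians(6.6)
a=cv2.cvtColor(cv2.imread("pics/top0.png"),cv2.COLOR_BGR2GRAY).astype(float);im=np.load("pics/e.npy");b=cv2.cvtColor(im,cv2.COLOR_RGB2GRAY).astype(float)
print("adj diff",np.abs(a-b)[174:196,396:418].max(),np.abs(a-b)[174:196,396:418].mean())
d=np.clip(a-b-25,0,None)
P=[];W=[]
for v in range(190,213):
  for u in range(232,256):
    if d[v,u]>0:
        p=f.toU(ray("top",u,v,63.5))
        if 8<np.hypot(*p)<50: P.append(p);W.append(d[v,u])
P=np.array(P);W=np.array(W);r=np.hypot(*P.T);an=np.degrees(np.arctan2(P[:,1],P[:,0]))
for lo in range(8,48,5):
    k=(r>=lo)&(r<lo+5)
    if k.any():print(lo,(an[k]*W[k]).sum()/W[k].sum(),W[k].sum().round())
c=P.T@W/W.sum();M=((P-c)*W[:,None]).T@(P-c);w,v=np.linalg.eigh(M);print("line dir",np.degrees(np.arctan2(*(v[:,1][::-1])))%180,c)
# mark centre in initial
g=a;P=[];W=[]
for v in range(198,207):
  for u in range(233,246):
    w_=max(0,170-g[v,u])
    if w_>0:P.append(f.toU(ray("top",u,v,63.5)));W.append(w_)
c=np.array(P).T@W/np.sum(W);print("mark c",c,np.hypot(*c),np.degrees(np.arctan2(c[1],c[0])))
```

```text
adj diff 130.0 14.02892561983471
8 50.74629686839409 299.0
13 51.027231443962684 301.0
18 50.51034479325311 245.0
23 51.60930118302525 285.0
28 51.805341333838136 212.0
33 50.75949684689256 170.0
38 50.70104057706451 107.0
line dir 51.05689506355575 [14.22754588 17.64087393]
mark c [24.35313643 35.44776239] 43.00719838539029 55.51035973352134
```

Run:
```python
import f;from f import *
acc=[];acs=[]
for i in range(8):
    acc.append(get_image("top")[0].astype(float));
for i in range(8):acs.append(get_image("side")[0].astype(float))
T=np.mean(acc,0);S=np.mean(acs,0);np.save("pics/T.npy",T);np.save("pics/S.npy",S)
b=T[...,1];bs=S[...,1]
def ana(n,g,UC,UY,a):
    f.UC=np.array(UC);f.UY=np.radians(UY)
    out=[]
    def samp(x,y,z=63.5):
        p=proj(n,[*f.fromU([x,y]),z]);return cv2.getRectSubPix(g.astype(np.float32),(1,1),(float(p[0]),float(p[1])))[0,0]
    # perpendicular profiles along needle direction
    C=[]
    for r in np.arange(13,31,1.):
        A=np.radians(np.arange(a-20,a+20,.5));v=np.array([samp(r*np.cos(t),r*np.sin(t)) for t in A]);w=np.clip(np.percentile(v,75)-20-v,0,None)
        if w.sum()>0:
            t=(A*w).sum()/w.sum();C.append([r*np.cos(t),r*np.sin(t)]);out.append(round(float(np.degrees(t)),1))
    C=np.array(C,np.float32);vx,vy,x0,y0=cv2.fitLine(C,cv2.DIST_HUBER,0,.01,.01).ravel();d=np.degrees(np.arctan2(vy,vx))%180
    print(n,out,"dir",d,"offset at origin",(x0*vy-y0*vx)); return
ana("top",b,[516.2,169.2],6.6,51);ana("side",bs,[515.0,166.3],6.9,52)
# mark bar from initial images
for n,fn,UC,UY in(("top","pics/top0.png",[516.2,169.2],6.6),("side","pics/side0.png",[515.0,166.3],6.9)):
    g=cv2.imread(fn)[...,1].astype(np.float32);f.UC=np.array(UC);f.UY=np.radians(UY);C=[];o=[]
    for r in np.arange(36,49,1.):
        A=np.radians(np.arange(40,70,.5));v=np.array([cv2.getRectSubPix(g,(1,1),tuple(map(float,proj(n,[*f.fromU([r*np.cos(t),r*np.sin(t)]),63.5]))))[0,0] for t in A]);w=np.clip(np.percentile(v,75)-20-v,0,None);t=(A*w).sum()/w.sum();C.append([r*np.cos(t),r*np.sin(t)]);o.append(round(float(np.degrees(t)),1))
    vx,vy,x0,y0=cv2.fitLine(np.array(C,np.float32),cv2.DIST_HUBER,0,.01,.01).ravel();print(n,"mark",o,np.degrees(np.arctan2(vy,vx))%180,(x0*vy-y0*vx))
cv2.imwrite("pics/T.png",cv2.resize(T[188:212,230:262,::-1].astype(np.uint8),(800,600),interpolation=cv2.INTER_CUBIC))
```

```text
top [52.1, 51.3, 51.3, 51.1, 50.7, 50.8, 50.9, 51.2, 51.4, 51.3, 51.4, 51.4, 51.2, 51.1, 51.2, 51.1, 51.3, 51.4] dir 51.183144 offset at origin -0.012420654
side [32.2, 34.5, 36.2, 36.2, 35.8, 36.4, 37.8, 38.7, 38.8, 38.7, 38.5, 37.9] dir 48.44313 offset at origin 4.8049994Traceback (most recent call last):
  File "<stdin>", line 26, in <module>
  File "h.py", line 10, in proj
    K,R,t=cam(n);q=K@(R@np.array(P,float)+t);return q[:2]/q[2]
          ~~~^^^
  File "h.py", line 4, in cam
    c=calibration(n);R=cv2.Rodrigues(np.array(c["rvec"],float))[0];return np.array(c["intrinsics"]),R,np.array(c["tvec"],float).ravel()
ValueError: time passes only in moves, steps and waits
```

```bash
sed -i 's/^def cam(n):/import functools\n@functools.lru_cache\ndef cam(n):/' h.py
python3 - <<'E'
import f;from f import *
T=np.load("pics/T.npy")
im=np.load("pics/s6.npy");
for n,fn,UC,UY in(("top","pics/top0.png",[516.2,169.2],6.6),("side","pics/side0.png",[515.0,166.3],6.9)):
    g=cv2.imread(fn)[...,1].astype(np.float32);f.UC=np.array(UC);f.UY=np.radians(UY);C=[];o=[]
    for r in np.arange(36,49,1.):
        A=np.radians(np.arange(40,70,.5));v=np.array([cv2.getRectSubPix(g,(1,1),tuple(map(float,proj(n,[*f.fromU([r*np.cos(t),r*np.sin(t)]),63.5]))))[0,0] for t in A]);w=np.clip(np.percentile(v,75)-20-v,0,None);t=(A*w).sum()/w.sum();C.append([r*np.cos(t),r*np.sin(t)]);o.append(round(float(np.degrees(t)),1))
    vx,vy,x0,y0=cv2.fitLine(np.array(C,np.float32),cv2.DIST_HUBER,0,.01,.01).ravel();print(n,"mark",o,np.degrees(np.arctan2(vy,vx))%180,(x0*vy-y0*vx))
cv2.imwrite("pics/T.png",cv2.resize(T[188:212,230:262,::-1].astype(np.uint8),(800,600),interpolation=cv2.INTER_CUBIC))
print(ctrl.observe()["clock"])
E
```

```text
top mark [55.2, 55.1, 55.0, 55.1, 55.2, 55.2, 55.2, 55.0, 55.0, 55.1, 55.0, 54.8, 54.8] 54.17873 -0.6199131
side mark [53.6, 53.7, 53.7, 53.7, 53.6, 53.5, 53.5, 53.5, 53.5, 53.6, 53.8, 54.0, 54.1] 54.377934 0.49926567
28.45
```

View pics/T.png

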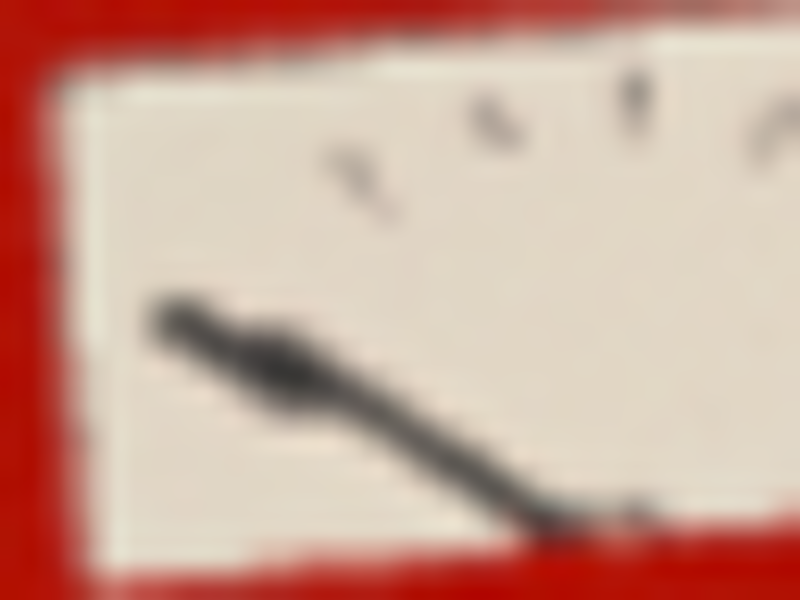

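Run:
```python
from rig import ctrl
print(ctrl.hand_in())
```

```text
the job is handed in; nothing more can be done
None
```

I took up the brake in three sweeps, put the adjuster back in its own hole, let go and handed the job in at about 28.5 s. I have had no verdict back.

- **Needle:** the last averaged top view puts it at about 51° and the bold mark at about 55°. The tip is therefore roughly 3 mm short of its point and not past it. That is inside the 5 mm limit, with about 2 mm to spare. The earlier side view showed the needle lying right along the mark, so the two views differ by a few degrees. I left it there rather than grip the adjuster again for a small gain.
- **Forces:** the wrist readings, taken at the end of each short move, showed about 4 to 5 N sideways while pushing the teeth. Nothing showed at each entry through the slot.
- **Adjuster:** it stands upright in its hole with the handle down on the block. Its origin is about 1 mm from where I measured the hole's mouth, and the gripper is open and well clear.
- **Other things:** nothing else looks moved in the final top picture, judged by eye. The spanner's ring end is right beside the gripper in that view, so I could see it less clearly.

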